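# Load bearing blocks on a knob-fed slide for the bore light check

### The job

Get the bearing blocks ready for the light check of their bores: with its knob, wind the slide's table all the way out to the near stop, then load every bearing block on the bench onto it, standing on its foot clear of the table's edges with its bore facing the light panel. Carry the blocks only on the prong of the pick-up tool, threaded through the bore; your fingers must not press on them. Then stand the pick-up tool back on its rubber mat, wind the table with the knob all the way in to the far stop in front of the light panel, and leave the gear, the bush and the drilled block behind the work alone.

Things in the scene. Friction and masses are not known exactly. Their poses are not given: they have to be found in the camera images.
- slide_unit: Feed slide fixed on the bench: grey bed 255 x 170 x 8 mm with rails; at its far end an upright light panel, 260 wide, 100 high, near face 145 mm from the origin along x. Origin: on the bench under the table's middle when at the near stop. x points along the travel, away from the robot, to the panel; y left. Fixed, but turned a little from start to start.
- stage_table (a joint): Travel of the table along the unit's +x in m: 0 = near stop (all the way out, towards the robot), 0.08 = far stop (all the way in, near the panel). Driven only by the knob's rack and pinion: 20 mm per rad of knob turn. It starts partly or fully in.
- table_center (a point): Centre of the table's flat upper face: 120 mm (x, the travel) by 240 mm (y), 32 mm above the bench; solid down to 9 mm. Axes as slide_unit; moves with the table. On its left a shelf (60 mm in x, y from +120 to +220 mm, top 30 mm above the bench) carries the knob.
- feed_knob (a joint): Angle of the knob in rad, 0 (near stop) to 4.0 (far stop). Grows clockwise seen from above: clockwise feeds the table in (+x), anticlockwise brings it out. Turns easily (under 0.3 N m) and stays where it is left.
- knob_grip (a point): On the knob's vertical axis, midway up its bar grip, 62 mm above the bench. The knob rides on the table's left shelf (20 mm nearer and 185 mm left of table_center), so it travels as it turns. Black 42 mm disc with an upright bar 40 long, 14 wide, top 77 and foot 44 mm above the bench. The bar lies along the point's x, which is slide_unit's x at joint 0 and turns with the knob; pinch across the 14 mm.
- bearing_block_1: Plain steel bearing block, 250 g (200 to 330). Foot 56 (x) x 52 (y) x 12 mm; above it an eye 40 mm across, 34 thick, with a level 23 mm bore right through along x (either end may be entered), bore axis 38 mm above the origin (centre of the foot's underside); 62 mm high. Hung by its bore it stays upright. Starts standing on the bench at the right, a bore end roughly towards the robot. May be absent.
- bearing_block_2: As bearing_block_1.
- bearing_block_3: As bearing_block_1.
- pickup_tool: Pick-up tool, 250 g: steel foot 44 (x) x 36 (y) x 8 mm; upright wooden grip 30 (x) by 22 mm (y), top at 82 mm; level steel prong along +x, 34 mm above the underside, 10 mm thick, tip 95 mm from the origin, the last 10 mm a tapered bead of 14.4 mm. Origin: centre of the foot's underside, z up. Pinch the grip across y at about 58 mm height. Starts on the mat at the left, prong pointing away and left.
- tool_mat: Black rubber mat 120 x 120 x 3 mm, fixed on the bench at the robot's left. Origin: centre of its underside.
- spur_gear: Dark spur gear, 56 mm across, 24 high, lying behind the blocks; leave alone. Origin: centre of the underside.
- brass_bush: Flanged brass bush, 48 mm across, 30 high, behind the blocks; leave alone. Origin: centre of the underside.
- block_123: Dark drilled block 50 x 75 x 25 mm, behind the blocks; leave alone. Origin: centre of the underside.
Mind the look-alikes: they are no part of the job. Leave any red look-alike of the pickup_tool alone. Leave any orange look-alike of the bearing_block_3 alone.

How it is judged:
On the way, in this order (a step that is already met when the one before it is completed fails the run):
1. the table is wound out to the near stop (within 6 mm), with the fingers on the knob (value of joint stage_table below 0.006 m and contact force between the fingers and feed_knob above 0.3 N), for 0.1 s.
2. all bearing blocks present stand on the table while it is out (within 10 mm of the near stop) (x of bearing_block_1 in the frame of table_center between -0.036 and 0.036 m and y of bearing_block_1 in the frame of table_center between -0.1 and 0.1 m and z of bearing_block_1 in the frame of table_center between -0.005 and 0.005 m and angle between each of bearing_block_1, bearing_block_2, bearing_block_3's own z axis and vertical below 0.12 rad and angle between the x axis of each of bearing_block_1, bearing_block_2, bearing_block_3 and the x axis of table_center, either way round below 0.35 rad and x of bearing_block_2 in the frame of table_center between -0.036 and 0.036 m and y of bearing_block_2 in the frame of table_center between -0.1 and 0.1 m and z of bearing_block_2 in the frame of table_center between -0.005 and 0.005 m and x of bearing_block_3 in the frame of table_center between -0.036 and 0.036 m and y of bearing_block_3 in the frame of table_center between -0.1 and 0.1 m and z of bearing_block_3 in the frame of table_center between -0.005 and 0.005 m and value of joint stage_table below 0.01 m), for 0.3 s.
3. the table, with all blocks on it, is wound in to the far stop (within 6 mm), with the fingers on the knob (x of bearing_block_1 in the frame of table_center between -0.036 and 0.036 m and y of bearing_block_1 in the frame of table_center between -0.1 and 0.1 m and z of bearing_block_1 in the frame of table_center between -0.005 and 0.005 m and angle between each of bearing_block_1, bearing_block_2, bearing_block_3's own z axis and vertical below 0.12 rad and angle between the x axis of each of bearing_block_1, bearing_block_2, bearing_block_3 and the x axis of table_center, either way round below 0.35 rad and x of bearing_block_2 in the frame of table_center between -0.036 and 0.036 m and y of bearing_block_2 in the frame of table_center between -0.1 and 0.1 m and z of bearing_block_2 in the frame of table_center between -0.005 and 0.005 m and x of bearing_block_3 in the frame of table_center between -0.036 and 0.036 m and y of bearing_block_3 in the frame of table_center between -0.1 and 0.1 m and z of bearing_block_3 in the frame of table_center between -0.005 and 0.005 m and value of joint stage_table above 0.074 m and contact force between the fingers and feed_knob above 0.3 N), for 0.1 s.
At the end, for the whole second after the job is handed in: Table within 6 mm of the far stop; every block present upright on it (tilt < 0.12 rad, origin within 36 mm in x, 100 mm in y and 5 mm in z of table_center), bore within 0.35 rad of the travel; tool upright on the mat, within 42 mm of its centre in the mat's x and y; all at rest (x of bearing_block_1 in the frame of table_center between -0.036 and 0.036 m and y of bearing_block_1 in the frame of table_center between -0.1 and 0.1 m and z of bearing_block_1 in the frame of table_center between -0.005 and 0.005 m and angle between each of bearing_block_1, bearing_block_2, bearing_block_3's own z axis and vertical below 0.12 rad and angle between the x axis of each of bearing_block_1, bearing_block_2, bearing_block_3 and the x axis of table_center, either way round below 0.35 rad and x of bearing_block_2 in the frame of table_center between -0.036 and 0.036 m and y of bearing_block_2 in the frame of table_center between -0.1 and 0.1 m and z of bearing_block_2 in the frame of table_center between -0.005 and 0.005 m and x of bearing_block_3 in the frame of table_center between -0.036 and 0.036 m and y of bearing_block_3 in the frame of table_center between -0.1 and 0.1 m and z of bearing_block_3 in the frame of table_center between -0.005 and 0.005 m and value of joint stage_table above 0.074 m and linear speed of each of bearing_block_1, bearing_block_2, bearing_block_3, pickup_tool below 0.02 m/s and x of pickup_tool in the frame of tool_mat between -0.042 and 0.042 m and y of pickup_tool in the frame of tool_mat between -0.042 and 0.042 m and height (world z) of pickup_tool between -0.002 and 0.008 m and angle between pickup_tool's own z axis and vertical below 0.1 rad); the robot touches nothing.
It fails at once if the fingers press on a bearing block (over 2 N) (contact force between the fingers and bearing_block_1 above 2 N or contact force between the fingers and bearing_block_2 above 2 N or contact force between the fingers and bearing_block_3 above 2 N).
It fails at once if the gear, the bush or the drilled block is moved by more than 30 mm (distance of any of spur_gear, brass_bush, block_123 from where it was at the start of the episode above 0.03 m).
Of bearing_block_1, bearing_block_2, bearing_block_3 only 2 to 3 are there at a start; the rules pass over those that are not, and their reading is None.
At some moment in a run one of bearing_block_1, bearing_block_2, bearing_block_3 may be knocked a few centimetres aside while the robot is not near it.
It also fails if it takes over 210 s, if anything falls off the work surface, if the arm or the gripper's body presses on something with over 40 N, if the wrist force passes 120 N, or if a joint passes its speed limit or range.

### The arm

A 6-joint arm with a two-finger parallel gripper is mounted at the origin on a cart in front of the work surface, level with it; the furniture and walls round the work are solid. World frame = base frame: x ahead of the robot, y to its left, z up, the work surface at z = 0. Lengths are in m, angles in rad, forces in N, time in s.
With the tool pointing down it reaches from about 0.35 to 0.975 m from the base axis. Payload 4.9 kg.
Tool frame: the origin (TCP) lies on the centre line of the jaws, within the pads' length; the fingertips stand 8 mm ahead of it and the grasp point (between the pads) lies 11 mm behind it; z points along the fingers, y is the direction in which the jaws open and shut (so a half turn about z gives the same grasp; the last joint's range is limited). The gripper opens to 85 mm and grips with 20 to 120 N. Pads are 22 mm wide; open, the fingers measure 114 mm over their backs; the gripper's body (76 mm by 85 mm) begins 54 mm behind the grasp point. The pads swing forward as they close: fully open they stand 13 mm farther back than shut.
Start: joints at [1.031, 0.053, 1.613, -0, 1.476, -0.119], TCP at [0.255, 0.57, 0.239] pointing down, gripper open.
Joint ranges: [-3.01, 3.01], [-1.01, 2.22], [0.06, 2.58], [-1.02, 4.17], [0.09, 2.62], [-3.14, 3.14]. Speed limits (rad/s): [2.57, 2.57, 3.14, 3.14, 3.14, 3.14].

### API

Orientations are given as a unit quaternion [x, y, z, w].
In Python, from cell import robot, viewer gives the robot as it stands. The module is installed in compiled form; this text tells all that it offers.
- The arm moves only by the tool arm_command, never from a script. Its arguments are lists of equal length, an entry for each row: "linear": the shift along the tool's x, y, z in mm, a list of three; "dr": the turn, a rotation vector about the tool's x, y, z in degrees, a list of three. In form: {"linear": [[x, y, z], ...], "dr": [[ax, ay, az], ...]}. A call has 1 to 8 rows; each row shifts and turns the commanded pose from where the row before left it, along the tool's axes as they then stand; what a row does not reach is not made up. A row lasts 1/10 s, in which the tool goes at most 50 mm and 8.59 degrees, less where a joint would pass 70% of its speed; a pose out of reach is approached as far as the arm can. A call with a gripper value outside its range is refused whole. "hand" is the closure, from 0 (fully open) to 1 (shut), set as the call begins (left out, the last holds). The fingers move at their own pace and stop on an object; "force" is the grip in N (left out, the last holds). Time passes only in rows, so rows that do not move let the fingers close. It gives the time, the measured TCP pose, the force and the opening at its end, in the units of the state.
- robot.sense(): the state, without advancing time (a new reading comes with each control period).
- viewer.camera(name): name is "scene" or "top" or "wrist"; returns the picture (384x512x3 uint8, blue, green, red); there is no depth.
- viewer.camera_model(name): a dict with "mtx" (3x3 intrinsics, pixels), "extrinsics" (4x4, takes a point from camera to world coordinates). Camera axes: x right, y down, z forward; pixel columns grow to the right and rows downward; lengths in m; the calibration is good to about 2 mm. A picture is of the moment at which its call begins: read the wrist's pose just before it. camera_model takes no time and is no camera call; for the wrist camera it gives the pose at the moment of the call.
- robot.job_done(): hands the job in, once; it reports no verdict.
The state is a dict: "clock": time; "joint_pos": joint angles; "qvel": joint speeds; "joint_efforts": joint torques, N m; "position": TCP position; "orientation": TCP orientation; "ft_force": force on the tool from outside, world axes, zero at the start; "torque": the same for the moment, N m; "opening": opening from 0.0 (shut) to 1.0 (fully open).
Only numpy, scipy, OpenCV 4.12 (cv2) and the standard library are available. Lean on these libraries where they do the work, as an engineer would, in place of code of your own. Each camera call takes 0.05 s, during which the arm holds its last target. There are 200 camera calls.

## Working session

There is one attempt and no reset: what is moved stays moved. The work goes in short steps, Python scripts to look and compute and a tool call to move; the robot and the scene stay as the last step left them, time stands still between calls to the robot, and variables do not carry over. Pictures are saved under pics/ and viewed, about 12 in all and at most 16, crops included, and the job is handed in when it is done.

Besides the shell and the picture viewer there is one more tool, called after "Emit:" as name(argument=value, ...) on one line, values as JSON. arm_command: Moves the arm, as the interface text tells. Its arguments: {"type":"object","properties":{"linear":{"type":"array","items":{"type":"array","items":{"type":"number"}}},"dr":{"type":"array","items":{"type":"array","items":{"type":"number"}}},"hand":{"type":"number"},"force":{"type":"number"}},"required":["linear","dr"]}

```bash
mkdir -p pics; python3 - <<'E'
from cell import robot, viewer
import cv2, numpy as np
s=robot.sense(); print({k:np.round(v,3) for k,v in s.items()})
for n in ("scene","top","wrist"):
    m=viewer.camera_model(n); print(n,np.round(m["mtx"],1).tolist(),np.round(m["extrinsics"],3).tolist())
for n in ("top","scene"):
    cv2.imwrite(f"pics/{n}0.png",viewer.camera(n))
E
```

```text
{'clock': np.float64(0.0), 'joint_pos': array([ 1.031,  0.053,  1.614, -0.   ,  1.476, -0.119]), 'qvel': array([ 0.001, -0.002,  0.   , -0.001,  0.   , -0.001]), 'joint_efforts': array([ 0.0000e+00, -3.9370e+01, -3.7017e+01, -0.0000e+00,  7.0000e-03,
        0.0000e+00]), 'position': array([0.255, 0.57 , 0.238]), 'orientation': array([ 0.209,  0.978, -0.001, -0.   ]), 'ft_force': array([ 0.136,  0.226, -0.111]), 'torque': array([-0.017,  0.01 ,  0.016]), 'opening': np.float64(1.004)}
scene [[469.8, 0.0, 263.2], [0.0, 469.8, 189.2], [0.0, 0.0, 1.0]] [[0.894, -0.226, 0.387, -0.009], [-0.448, -0.476, 0.757, -1.07], [0.013, -0.85, -0.527, 0.791], [0.0, 0.0, 0.0, 1.0]]
top [[353.5, 0.0, 256.1], [0.0, 353.5, 191.8], [0.0, 0.0, 1.0]] [[-0.016, -0.999, 0.05, 0.435], [-1.0, 0.016, 0.008, -0.023], [-0.008, -0.05, -0.999, 1.269], [0.0, 0.0, 0.0, 1.0]]
wrist [[343.6, 0.0, 254.5], [0.0, 343.6, 190.2], [0.0, 0.0, 1.0]] [[0.408, 0.87, 0.276, 0.183], [0.913, -0.387, -0.127, 0.602], [-0.003, 0.304, -0.953, 0.373], [0.0, 0.0, 0.0, 1.0]]
```

View pics/top0.png

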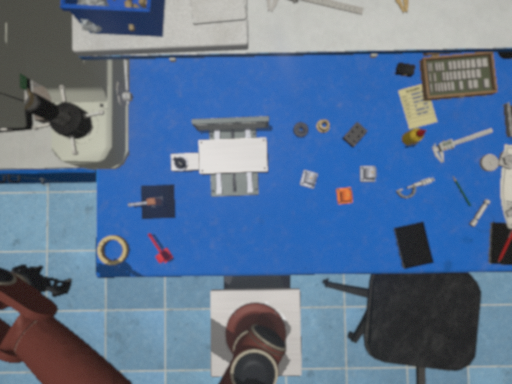

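View pics/scene0.png

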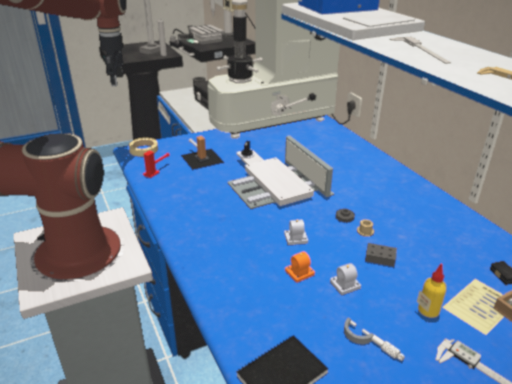

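```bash
cat > h.py <<'E'
import numpy as np, cv2
from scipy.spatial.transform import Rotation as R
from cell import robot, viewer
def pix2w(m,u,v,z):
    E=np.array(m["extrinsics"]); d=E[:3,:3]@np.linalg.solve(m["mtx"],[u,v,1.]); return E[:3,3]+d*(z-E[2,3])/d[2]
def w2pix(m,P):
    E=np.array(m["extrinsics"]); P=np.atleast_2d(P); c=(P-E[:3,3])@E[:3,:3]; q=c@np.array(m["mtx"]).T; return q[:,:2]/q[:,2:]
def pose():
    s=robot.sense(); return np.array(s["position"]),R.from_quat(s["orientation"]),s
def down(yaw):
    "tool pointing down, tool y (jaw) axis along world heading yaw+90deg, tool x along heading yaw"
    c,s=np.cos(yaw),np.sin(yaw); return R.from_matrix(np.array([[c,s,0],[s,-c,0],[0,0,-1]]))
def yaw_of(r): x=r.as_matrix()[:,0]; return np.arctan2(x[1],x[0])
def delta(P,yaw,p=None,r=None):
    "whole move in the current tool axes: shift mm, rotvec deg"
    if p is None: p,r,_=pose()
    return np.round(r.inv().apply(np.array(P)-p)*1000,1), np.round((r.inv()*down(yaw)).as_rotvec(degrees=True),1)
def box(x0,x1,y0,y1,z0,z1): return np.array([[x,y,z] for x in(x0,x1) for y in(y0,y1) for z in(z0,z1)],float)
EDG=[(0,1),(0,2),(0,4),(1,3),(1,5),(2,3),(2,6),(3,7),(4,5),(4,6),(5,7),(6,7)]
def place(P,x,y,yaw,z=0): return R.from_euler('z',yaw).apply(P)+[x,y,z]
def draw(img,m,P,k=1,off=(0,0),col=(0,255,0)):
    q=(w2pix(m,P)-off)*k
    for a,b in EDG: cv2.line(img,tuple(int(round(t)) for t in q[a]),tuple(int(round(t)) for t in q[b]),col,1,cv2.LINE_AA)
def crop(img,u0,v0,u1,v1,k): return cv2.resize(img[v0:v1,u0:u1],None,fx=k,fy=k,interpolation=cv2.INTER_CUBIC)
E
python3 - <<'E'
from h import *
t=cv2.imread("pics/top0.png"); m=viewer.camera_model("top")
cv2.imwrite("pics/c1.png",crop(t,110,105,390,275,2.85))
for n,u,v,z in [("b1",310,179,.06),("b2",368,173,.06),("orange",345,196,.06),("tool",152,201,.08),("red",160,250,.08),("mat",157,201,.003),("table",233,155,.032),("knob",180,162,.07),("disc",488,160,.0)]:
    print(n,np.round(pix2w(m,u,v,z),3))
E
```

```text
b1 [ 0.536 -0.199  0.06 ]
b2 [ 0.554 -0.398  0.06 ]
orange [ 0.476 -0.317  0.06 ]
tool [0.469 0.337 0.08 ]
red [0.305 0.311 0.08 ]
mat [0.471 0.343 0.003]
table [0.628 0.066 0.032]
knob [0.601 0.244 0.07 ]
disc [ 0.599 -0.848  0.   ]
```

View pics/c1.png

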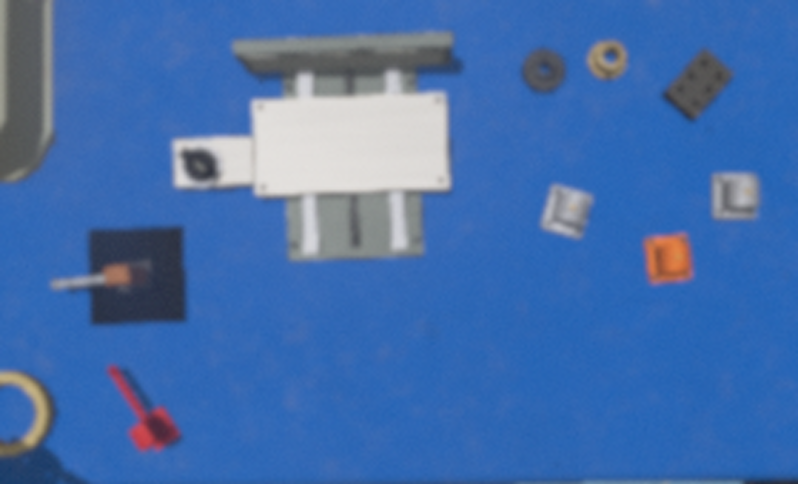

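```bash
python3 - <<'E'
from h import *
m=viewer.camera_model("top")
f=lambda u,v,z: pix2w(m,110+u/2.85,105+v/2.85,z)
C=[f(*c,.032) for c in [(253,100),(446,92),(450,189),(255,196)]]
print(np.round(C,3), np.round(np.mean(C,0),3), [np.linalg.norm(C[i]-C[i-1]).round(3) for i in range(4)])
for a,b in((1,0),(2,3)): d=C[b]-C[a]; print("yaw",np.degrees(np.arctan2(-d[0],d[1])).round(2))
d=f(232,42,.1)-f(452,33,.1); print("panel",np.degrees(np.arctan2(-d[0],d[1])).round(2),np.linalg.norm(d))
print(delta([.58,.17,.30],np.pi))
E
```

```text
[[ 0.683  0.186  0.032]
 [ 0.689 -0.053  0.032]
 [ 0.568 -0.056  0.032]
 [ 0.564  0.184  0.032]] [0.626 0.065 0.032] [np.float64(0.12), np.float64(0.24), np.float64(0.121), np.float64(0.241)]
yaw 1.38
yaw 1.1
panel 1.33 0.258793004562926
(array([-460. , -232.5,  -61.5]), array([ -0.1,  -0. , -24.1]))
```

Emit:
arm_command(linear=[[-42,-21,-6],[-42,-21,-6],[-42,-21,-6],[-42,-21,-6],[-42,-21,-6],[-42,-21,-6],[-42,-21,-6],[-42,-21,-6]], dr=[[0,0,0],[0,0,0],[0,0,0],[0,0,0],[0,0,0],[0,0,0],[0,0,0],[0,0,0]])

```text
clock: 0.9
position: [0.494, 0.2781, 0.2871]
orientation: [0.209, 0.978, -0.0, -0.0]
ft_force: [0.4, 1.1, -0.6]
opening: 0.999
```

Emit:
arm_command(linear=[[-42,-21,-5],[-42,-21,-5],[-40,-22,-4],[0,0,0],[0,0,0],[0,0,0],[0,0,0],[0,0,0]], dr=[[0,0,0],[0,0,0],[0,0,0],[0,0,-8],[0,0,-8],[0,0,-8],[0,0,0],[0,0,0]])

```text
clock: 1.7
position: [0.5802, 0.1708, 0.3008]
orientation: [0.002, 1.0, -0.0, -0.0]
ft_force: [0.0, -0.3, -0.2]
opening: 0.998
```

```bash
python3 - <<'E'
from h import *
p,r,s=pose(); print(p.round(4),np.degrees(yaw_of(r)).round(2),s["clock"],s["opening"])
m=viewer.camera_model("wrist"); im=viewer.camera("wrist"); cv2.imwrite("pics/w1.png",im)
import pickle; pickle.dump(m,open("w1.pkl","wb"))
cv2.imwrite("pics/w1b.png",cv2.resize(im,(768,576),interpolation=cv2.INTER_CUBIC))
E
```

```text
[0.5802 0.1708 0.3008] 179.73 1.7 0.99793469665406
```

View pics/w1b.png

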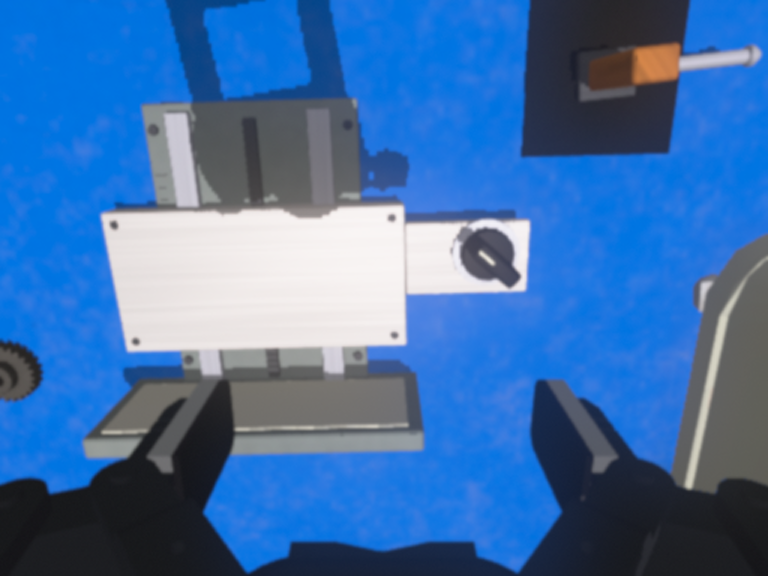

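```bash
python3 - <<'E'
from h import *; import pickle
m=pickle.load(open("w1.pkl","rb")); im=cv2.imread("pics/w1.png")
f=lambda u,v,z: pix2w(m,u/1.5,v/1.5,z)
C=np.array([f(*c,.032) for c in [(103,213),(403,203),(407,344),(127,351)]])
print(C.round(4),C.mean(0).round(4),[np.linalg.norm(C[i]-C[i-1]).round(4) for i in range(4)])
n=[C[1]-C[0],C[2]-C[3]]; print("yaw",[np.degrees(np.arctan2(-d[0],d[1])).round(2) for d in n])
B=[f(463,232,.077),f(518,282,.077)]; d=B[0]-B[1]; print("bar",np.round(B,4),np.linalg.norm(d),np.degrees(np.arctan2(d[1],d[0])))
pl=[f(103,434,.1),f(408,428,.1)]; print("panel top near edge",np.round(pl,4),np.linalg.norm(pl[1]-pl[0]))
c=C.mean(0)[:2]; yaw=np.radians(1.3); u=np.array([np.cos(yaw),np.sin(yaw)]); v=np.array([-u[1],u[0]])
print("panel dist from table centre",[((q[:2]-c)@u).round(4) for q in pl]); k=c-0.02*u+.185*v; print("knob",k)
q=crop(im,190,120,375,240,4)
draw(q,m,place(box(-.06,.06,-.12,.12,.009,.032),*c,yaw),4,(190,120))
draw(q,m,place(box(-.02,.02,-.007,.007,.044,.077),*k,np.radians(-140)),4,(190,120),(0,0,255))
cv2.imwrite("pics/c2.png",q)
E
```

```text
[[ 0.5696 -0.0493  0.032 ]
 [ 0.5626  0.1869  0.032 ]
 [ 0.6827  0.1913  0.032 ]
 [ 0.6885 -0.0487  0.032 ]] [0.6258 0.07   0.032 ] [np.float64(0.1189), np.float64(0.2363), np.float64(0.1202), np.float64(0.2401)]
yaw [np.float64(1.7), np.float64(1.39)]
bar [[0.5764 0.2277 0.077 ]
 [0.6136 0.2694 0.077 ]] 0.05582839777294862 -131.7116260493784
panel top near edge [[ 0.7253 -0.0403  0.1   ]
 [ 0.7207  0.1894  0.1   ]] 0.22975265940223805
panel dist from table centre [np.float64(0.097), np.float64(0.0976)]
knob [0.60164918 0.25453835]
```

View pics/c2.png

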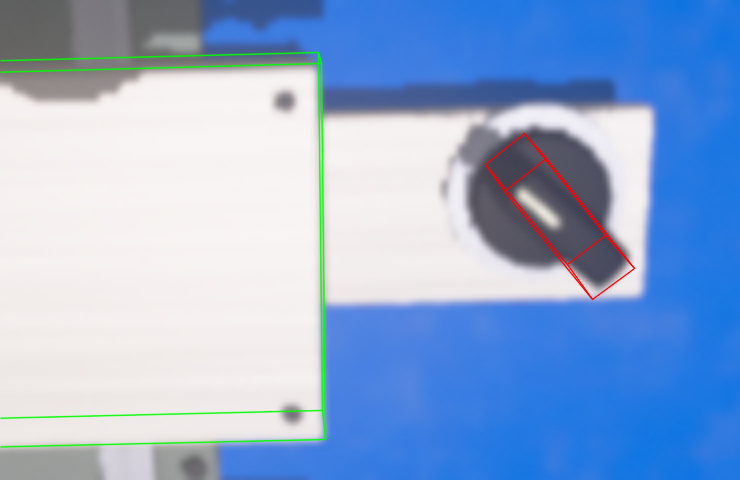

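```bash
python3 - <<'E'
from h import *; import pickle
m=pickle.load(open("w1.pkl","rb")); im=cv2.imread("pics/w1.png")
for z in (.038,.044): print(pix2w(m,190+540/4,120+197/4,z))
g=im[120:240,300:375]; gray=cv2.cvtColor(g,cv2.COLOR_BGR2GRAY)
_,b=cv2.threshold(gray,85,255,cv2.THRESH_BINARY_INV); n,l,st,ce=cv2.connectedComponentsWithStats(b)
i=1+np.argmax(st[1:,4]); print(st[i],ce[i]+[300,120])
# mark
w=((gray>130)&(g.max(2).astype(int)-g.min(2)<60)).astype(np.uint8); n,l,st,ce=cv2.connectedComponentsWithStats(w)
for j in range(1,n):
    if 5<st[j,4]<200:
        ys,xs=np.where(l==j); c=np.cov(xs,ys); e=np.linalg.eigh(c)[1][:,1]; a=ce[j]+[300,120]
        A,B=pix2w(m,*(a-5*e),.077),pix2w(m,*(a+5*e),.077); d=A-B; print("mark",st[j],a,(A+B)/2,np.degrees(np.arctan2(d[1],d[0])))
k=np.array([.598,.2515]); print(delta([*k,.15],np.radians(-132)))
E
```

```text
[0.60226767 0.25407769 0.038     ]
[0.60075142 0.25282886 0.044     ]
[  9  33  37  37 645] [328.27906977 170.14418605]
mark [19 47 11 10 49] [324.10204082 171.59183673] [0.59501495 0.24515781 0.077     ] 49.77486831548696
(array([-17.6,  80.7, 150.9]), array([  0. ,  -0. , -48.2]))
```

Emit:
arm_command(linear=[[0,0,15],[0,0,15],[0,0,15],[0,0,15],[0,0,15],[0,0,15],[0,0,15],[0,0,15]], dr=[[0,0,8.5],[0,0,8.5],[0,0,8.5],[0,0,8.5],[0,0,8.5],[0,0,8.5],[0,0,8.5],[0,0,8.5]])

```text
clock: 2.55
position: [0.5802, 0.171, 0.1806]
orientation: [0.563, 0.826, -0.0, -0.0]
ft_force: [0.6, -0.8, 0.4]
opening: 0.999
```

Emit:
arm_command(linear=[[0,0,0],[0,0,0],[0,0,0],[0,0,0],[0,0,0],[0,0,0],[0,0,0],[0,0,0]], dr=[[0,0,8.5],[0,0,8.5],[0,0,8.5],[0,0,8.5],[0,0,8.5],[0,0,8.5],[0,0,8.5],[0,0,2.4]])

```text
clock: 3.35
position: [0.5802, 0.171, 0.1813]
orientation: [0.907, 0.42, -0.0, -0.0]
ft_force: [-0.0, 0.9, 0.5]
opening: 1.002
```

```bash
python3 - <<'E'
from h import *
p,r,s=pose(); print(p.round(4),np.degrees(yaw_of(r)).round(2),s["joint_pos"].round(2))
print(delta([.601,.2535,.056],np.radians(49.8)))
E
```

```text
[0.5802 0.171  0.1813] 49.7 [0.16 0.05 1.72 0.   1.38 0.87]
(array([ 76.4, -37.5, 125.3]), array([-0. ,  0. , -0.1]))
```

Emit:
arm_command(linear=[[38,-19,0],[38.4,-18.5,0],[0,0,0],[0,0,40],[0,0,40],[0,0,35],[0,0,10],[0,0,0]], dr=[[0,0,0],[0,0,0],[0,0,0],[0,0,0],[0,0,0],[0,0,0],[0,0,0],[0,0,0]])

```text
clock: 4.15
position: [0.5992, 0.2528, 0.0542]
orientation: [0.907, 0.422, -0.002, -0.0]
ft_force: [-0.2, 0.2, 0.3]
opening: 1.003
```

Emit:
arm_command(linear=[[0,0,0],[0,0,0],[0,0,0],[0,0,0],[0,0,0],[0,0,0],[0,0,0],[0,0,0]], dr=[[0,0,0],[0,0,0],[0,0,0],[0,0,0],[0,0,0],[0,0,0],[0,0,0],[0,0,0]], hand=1, force=30)

```text
clock: 4.95
position: [0.6018, 0.2532, 0.0574]
orientation: [0.906, 0.423, 0.001, 0.001]
ft_force: [1.1, -3.4, 5.6]
opening: 0.157
```

```bash
python3 - <<'E'
from h import *
p,r,s=pose(); print(p.round(4),np.degrees(yaw_of(r)).round(2),s["opening"],s["ft_force"].round(1),s["torque"].round(2))
# winding out: per row yaw +8deg, travel -20mm/rad along unit x; shift in tool axes before turn
yaw=yaw_of(r); u=np.radians(1.4)
for n,st in ((8,8),(8,8)):
    out=[]
    for i in range(n):
        mid=yaw; d=-0.02*np.radians(st)*np.array([np.cos(u),np.sin(u),0])
        out.append((down(mid).inv().apply(d)*1000).round(1).tolist()); yaw+=np.radians(st)
    print(out,np.degrees(yaw))
E
```

```text
[0.6018 0.2532 0.0574] 49.99 0.15718589566287028 [ 1.1 -3.4  5.6] [-0.47 -0.16  0.07]
[[-1.8, -2.1, 0.0], [-1.5, -2.3, 0.0], [-1.2, -2.5, 0.0], [-0.8, -2.7, 0.0], [-0.5, -2.8, 0.0], [-0.1, -2.8, 0.0], [0.3, -2.8, 0.0], [0.7, -2.7, 0.0]] 113.98915122819902
[[1.1, -2.6, 0.0], [1.4, -2.4, 0.0], [1.7, -2.2, 0.0], [2.0, -1.9, 0.0], [2.3, -1.6, 0.0], [2.5, -1.3, 0.0], [2.6, -0.9, 0.0], [2.7, -0.6, 0.0]] 177.9891512281991
```

Emit:
arm_command(linear=[[-1.8,-2.1,0],[-1.5,-2.3,0],[-1.2,-2.5,0],[-0.8,-2.7,0],[-0.5,-2.8,0],[-0.1,-2.8,0],[0.3,-2.8,0],[0.7,-2.7,0]], dr=[[0,0,-8],[0,0,-8],[0,0,-8],[0,0,-8],[0,0,-8],[0,0,-8],[0,0,-8],[0,0,-8]])

```text
clock: 5.75
position: [0.5805, 0.2524, 0.0574]
orientation: [0.542, 0.84, 0.001, 0.002]
ft_force: [6.0, -3.2, 3.3]
opening: 0.158
```

Emit:
arm_command(linear=[[1.1,-2.6,0],[1.4,-2.4,0],[1.7,-2.2,0],[2.0,-1.9,0],[2.3,-1.6,0],[2.5,-1.3,0],[2.6,-0.9,0],[2.7,-0.6,0]], dr=[[0,0,-8],[0,0,-8],[0,0,-8],[0,0,-8],[0,0,-8],[0,0,-8],[0,0,-8],[0,0,-8]])

```text
clock: 6.55
position: [0.5589, 0.2528, 0.0575]
orientation: [0.015, 1.0, 0.001, 0.004]
ft_force: [9.9, -0.2, 0.2]
opening: 0.157
```

Emit:
arm_command(linear=[[1.0,0,0],[0,0,0],[0,0,0],[0,0,0]], dr=[[0,0,-3],[0,0,0],[0,0,0],[0,0,0]])

```text
clock: 6.95
position: [0.5578, 0.2529, 0.0575]
orientation: [-0.009, 1.0, 0.001, 0.003]
ft_force: [8.3, 0.1, -0.2]
opening: 0.156
```

```bash
python3 - <<'E'
from h import *
p,r,s=pose(); print(p.round(4),np.degrees(yaw_of(r)).round(2),s["opening"],s["ft_force"].round(1),s["torque"].round(2),s["joint_pos"].round(2))
cv2.imwrite("pics/top1.png",viewer.camera("top")); im=viewer.camera("top")
cv2.imwrite("pics/c3.png",crop(im,110,105,390,275,2.85))
E
```

```text
[0.5578 0.2529 0.0575] -178.98 0.1558979164552481 [ 8.3  0.1 -0.2] [-0.13 -1.16  0.24] [ 0.3   0.2   1.78 -0.    1.16 -1.28]
```

View pics/c3.png

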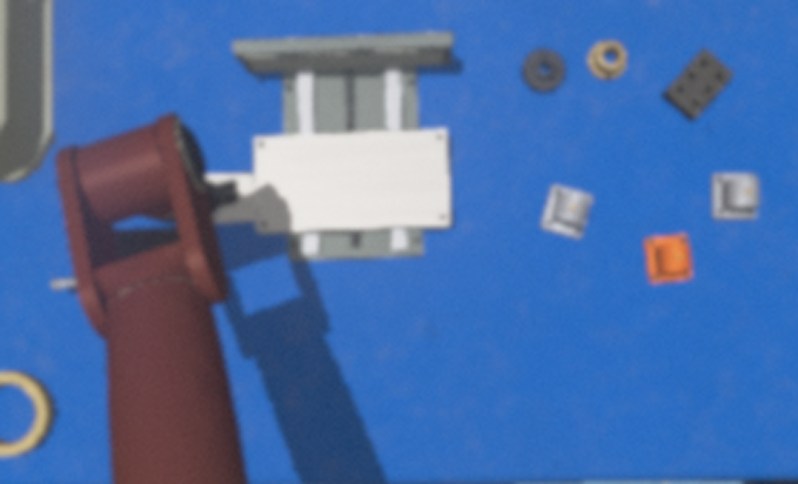

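Emit:
arm_command(linear=[[0,0,0],[0,0,0],[0,0,0],[0,0,0]], dr=[[0,0,-4],[0,0,0],[0,0,0],[0,0,0]])

```text
clock: 7.45
position: [0.5573, 0.2529, 0.0575]
orientation: [-0.042, 0.999, 0.001, 0.003]
ft_force: [6.0, 0.1, 2.5]
opening: 0.155
```

```bash
python3 - <<'E'
from h import *
p,r,s=pose(); print(p.round(4),np.degrees(yaw_of(r)).round(2),s["opening"],s["ft_force"].round(1),s["torque"].round(2))
E
```

```text
[0.5573 0.2529 0.0575] -175.22 0.15456443598635444 [6.  0.1 2.5] [-0.08 -0.86 -1.01]
```

Emit:
arm_command(linear=[[0,0,0],[0,0,0],[0,0,0],[0,0,-15],[0,0,-40],[0,0,-45],[0,0,-45],[0,0,-25]], dr=[[0,0,0],[0,0,0],[0,0,0],[0,0,0],[0,0,0],[0,0,0],[0,0,0],[0,0,0]], hand=0)

```text
clock: 8.25
position: [0.5565, 0.253, 0.2326]
orientation: [-0.044, 0.999, 0.001, 0.003]
ft_force: [0.6, 0.4, 0.5]
opening: 1.001
```

Emit:
arm_command(linear=[[0,0,0],[0,0,0],[0,0,0],[0,0,0],[0,0,0],[0,0,0],[0,0,0],[0,0,0]], dr=[[0,0,8],[0,0,8],[0,0,8],[0,0,8],[0,0,8],[0,0,8],[0,0,8],[0,0,8]])

```text
clock: 9.05
position: [0.555, 0.2525, 0.2274]
orientation: [0.495, 0.869, 0.0, 0.0]
ft_force: [-0.7, -0.4, 0.6]
opening: 1.0
```

Emit:
arm_command(linear=[[0,0,0],[0,0,0],[0,0,0],[31,-26,0],[31,-26,0],[32,-25,0],[0,0,0],[0,0,0]], dr=[[0,0,8],[0,0,8],[0,0,8],[0,0,0],[0,0,0],[0,0,0],[0,0,0],[0,0,0]])

```text
clock: 9.85
position: [0.4669, 0.3367, 0.2272]
orientation: [0.662, 0.75, 0.0, 0.0]
ft_force: [0.9, -0.6, 0.6]
opening: 0.999
```

```bash
python3 - <<'E'
from h import *; import pickle
p,r,s=pose(); print(p.round(4),np.degrees(yaw_of(r)).round(2),s["clock"],s["joint_pos"].round(2))
m=viewer.camera_model("wrist"); im=viewer.camera("wrist"); cv2.imwrite("pics/w2.png",im); pickle.dump(m,open("w2.pkl","wb"))
cv2.imwrite("pics/w2b.png",cv2.resize(im,(768,576),interpolation=cv2.INTER_CUBIC))
m=viewer.camera_model("top"); im=viewer.camera("top"); cv2.imwrite("pics/top2.png",im)
E
```

```text
[0.4669 0.3367 0.2272] 97.1 9.85 [ 0.5  -0.06  1.74 -0.    1.45  0.37]
```

View pics/w2b.png

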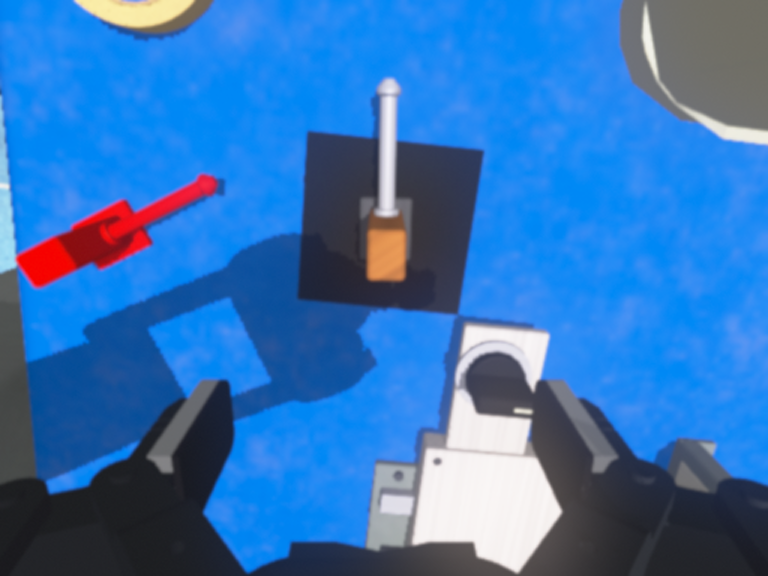

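```bash
python3 - <<'E'
from h import *; import pickle
m=pickle.load(open("w2.pkl","rb")); f=lambda u,v,z: pix2w(m,u/1.5,v/1.5,z)
T=f(388,78,.037);b=f(388,208,.037); d=T-b; print("tip",T,"base",b,np.linalg.norm(d),"heading",np.degrees(np.arctan2(d[1],d[0])))
h=d[:2]/np.linalg.norm(d[:2]); print("origin from tip",T[:2]-.095*h,"from base",b[:2]-.015*h)
re=f(386,281,.085); print("from rear top edge",re[:2]+.015*h, "width",np.linalg.norm(f(366,281,.085)-f(406,281,.085)))
fr=[f(361,262,.003+.008),f(411,262,.011)]; print("foot width",np.linalg.norm(fr[0]-fr[1]))
C=np.array([f(*c,.003) for c in [(308,132),(483,151),(459,313),(299,298)]]); print("mat",C.mean(0),[np.linalg.norm(C[i]-C[i-1]).round(4) for i in range(4)])
e=C[1]-C[0]; print(np.degrees(np.arctan2(e[1],e[0])))
t=cv2.imread("pics/top2.png"); mt=viewer.camera_model("top"); fig=lambda u,v,z: pix2w(mt,110+u/2.85,105+v/2.85,z)
T2=fig(53,285,.037); b2=fig(103,279,.037); print("top view tip",T2,b2)
E
```

```text
tip [0.45729073 0.43783456 0.037     ] base [0.46708347 0.3620466  0.037     ] 0.07641801090930073 heading 97.3625308427759
origin from tip [0.4694647  0.34361782] from base [0.46900568 0.34717028]
from rear top edge [0.46771374 0.34359914] width 0.02252043213051233
foot width 0.03525346173134744
mat [0.46949644 0.34283257 0.003     ] [np.float64(0.1179), np.float64(0.1183), np.float64(0.1174), np.float64(0.1191)]
1.181085621354563
top view tip [0.45785487 0.43247417 0.037     ] [0.46421834 0.3710151  0.037     ]
```

```bash
python3 - <<'E'
from h import *
print(delta([.469,.344,.051],np.radians(97.3)))
E
```

```text
(array([  8. ,   2. , 175.9]), array([ 0. ,  0. , -0.3]))
```

Emit:
arm_command(linear=[[7,2.8,0],[0,0,45],[0,0,45],[0,0,45],[0,0,30],[0,0,11],[0,0,0],[0,0,0]], dr=[[0,0,-0.3],[0,0,0],[0,0,0],[0,0,0],[0,0,0],[0,0,0],[0,0,0],[0,0,0]])

```text
clock: 10.75
position: [0.4708, 0.3441, 0.0521]
orientation: [0.661, 0.75, 0.001, 0.0]
ft_force: [-0.9, -0.4, 0.3]
opening: 0.995
```

Emit:
arm_command(linear=[[0,0,0],[0,0,0],[0,0,0],[0,0,0],[0,0,0],[0,0,0],[0,0,0],[0,0,0]], dr=[[0,0,0],[0,0,0],[0,0,0],[0,0,0],[0,0,0],[0,0,0],[0,0,0],[0,0,0]], hand=1, force=100)

```text
clock: 11.55
position: [0.4696, 0.3438, 0.051]
orientation: [0.661, 0.751, 0.0, 0.0]
ft_force: [-0.6, -0.5, 5.2]
opening: 0.246
```

```bash
python3 - <<'E'
from h import *
p,r,s=pose(); print(p.round(4),np.degrees(yaw_of(r)).round(2),s["opening"]*85,s["ft_force"].round(1),s["torque"].round(2))
E
```

```text
[0.4696 0.3438 0.051 ] 97.29 20.885891517082324 [-0.6 -0.5  5.2] [-0.13  0.14 -0.02]
```

Emit:
arm_command(linear=[[0,0,-15],[0,0,-40],[0,0,-45],[0,0,-45],[0,0,-45],[0,0,-45],[0,0,-14],[0,0,0]], dr=[[0,0,0],[0,0,0],[0,0,0],[0,0,0],[0,0,8.1],[0,0,8.1],[0,0,8.1],[0,0,8.1]])

```text
clock: 12.35
position: [0.4702, 0.344, 0.304]
orientation: [0.845, 0.534, 0.003, 0.0]
ft_force: [-1.2, -0.0, -1.9]
opening: 0.248
```

Emit:
arm_command(linear=[[0,0,0],[0,0,0],[0,0,0],[0,0,0],[0,0,0],[0,0,0],[0,0,0],[0,0,0]], dr=[[0,0,8.1],[0,0,8.1],[0,0,8.1],[0,0,8.1],[0,0,8.1],[0,0,8.1],[0,0,8.1],[0,0,8.2]])

```text
clock: 13.15
position: [0.4686, 0.3432, 0.2986]
orientation: [1.0, -0.003, -0.001, 0.0]
ft_force: [-0.2, -0.1, -2.9]
opening: 0.245
```

Emit:
arm_command(linear=[[0,46,0],[0,46,0],[0,46,0],[0,46,0],[0,46,0],[0,46,0],[0,46,0],[-5,46,0]], dr=[[0,0,0],[0,0,0],[0,0,0],[0,0,0],[0,0,0],[0,0,0],[0,0,0],[0,0,0]])

```text
clock: 13.95
position: [0.4633, -0.0262, 0.2988]
orientation: [1.0, -0.0, -0.0, -0.0]
ft_force: [0.0, 0.2, -3.1]
opening: 0.244
```

Emit:
arm_command(linear=[[-5,46,0],[0,46,0],[0,46,0],[0,46,0],[0,46,0],[0,46,0],[0,0,0],[0,0,0]], dr=[[0,0,0],[0,0,0],[0,0,0],[0,0,0],[0,0,0],[0,0,0],[0,0,0],[0,0,0]])

```text
clock: 14.75
position: [0.4584, -0.301, 0.2983]
orientation: [1.0, -0.001, -0.001, -0.001]
ft_force: [-0.5, 0.4, -2.8]
opening: 0.241
```

```bash
python3 - <<'E'
from h import *; import pickle
p,r,s=pose(); print(p.round(4),np.degrees(yaw_of(r)).round(2),s["clock"],s["joint_pos"].round(2),s["opening"])
m=viewer.camera_model("wrist"); im=viewer.camera("wrist"); cv2.imwrite("pics/w3.png",im); pickle.dump(m,open("w3.pkl","wb"))
cv2.imwrite("pics/w3b.png",cv2.resize(im,(768,576),interpolation=cv2.INTER_CUBIC))
E
```

```text
[ 0.4584 -0.301   0.2983] -0.13 14.75 [-0.72 -0.16  1.72  0.    1.58  0.86] 0.24060506730121448
```

View pics/w3b.png

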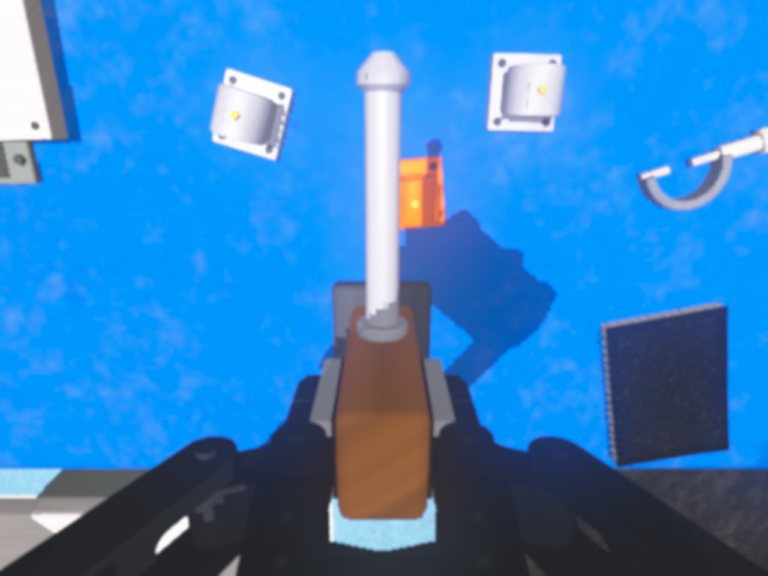

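```bash
python3 - <<'E'
from h import *; import pickle
m=pickle.load(open("w3.pkl","rb")); im=cv2.imread("pics/w3.png"); f=lambda u,v,z: pix2w(m,u/1.5,v/1.5,z)
print("prong tip px pred", w2pix(m,[[.4584+.095,-.301,.2843],[.4584+.085,-.301,.2843]])*1.5)
for n,c in (("b1",[(230,68),(294,89),(278,160),(211,141)]),("b2",[(492,53),(562,53),(555,131),(488,131)])):
    C=np.array([f(*q,.012) for q in c]); e=C[0]-C[3]+C[1]-C[2]; print(n,C.mean(0).round(4),[np.linalg.norm(C[i]-C[i-1]).round(4) for i in range(4)],"heading",np.degrees(np.arctan2(e[1],e[0])).round(1))
q=crop(im,130,25,390,165,3)
for (x,y,a) in ((*f(252,114.5,.012)[:2],-14),(*f(524,92,.012)[:2],0)):
    for B in (box(-.028,.028,-.026,.026,0,.012),box(-.017,.017,-.02,.02,.012,.062)): draw(q,m,place(B,x,y,np.radians(a)),3,(130,25))
cv2.imwrite("pics/c4.png",q)
E
```

```text
prong tip px pred [[380.56677126  48.73090211]
 [380.6452591   89.17455761]]
b1 [ 0.5394 -0.2015  0.012 ] [np.float64(0.0567), np.float64(0.0499), np.float64(0.0551), np.float64(0.0539)] heading -18.4
b2 [ 0.5554 -0.4103  0.012 ] [np.float64(0.056), np.float64(0.0525), np.float64(0.056), np.float64(0.0524)] heading 0.4
```

View pics/c4.png

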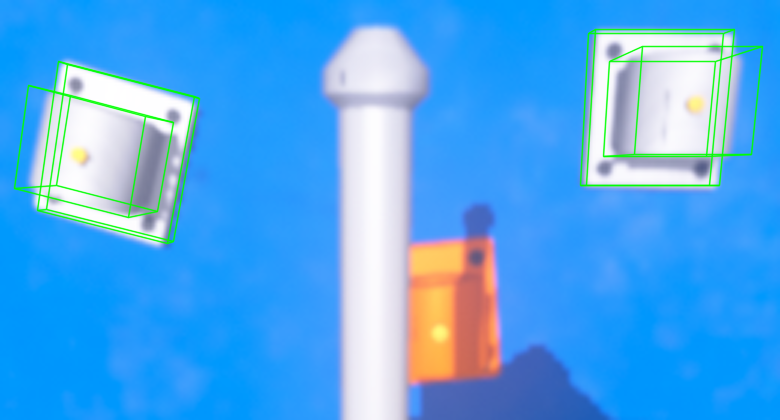

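Emit:
arm_command(linear=[[-26,-45,0],[-26,-45,0],[0,-45,0],[0,0,40],[0,0,40],[0,0,40],[0,0,0],[0,0,0]], dr=[[0,0,0],[0,0,0],[0,0,0],[0,0,7.5],[0,0,7.4],[0,0,0],[0,0,0],[0,0,0]])

```text
clock: 15.6
position: [0.4089, -0.1679, 0.1796]
orientation: [0.992, -0.129, -0.0, -0.0]
ft_force: [0.4, -1.0, -2.5]
opening: 0.243
```

```bash
python3 - <<'E'
from h import *
p,r,s=pose(); print(p.round(4),np.degrees(yaw_of(r)).round(2))
h=np.array([np.cos(np.radians(-15)),np.sin(np.radians(-15))]); c=np.array([.5395,-.2008])
print(delta([*(c-.138*h),.0525],np.radians(-15)))
E
```

```text
[ 0.4089 -0.1679  0.1796] -14.81
(array([ -3.3,  -2. , 127.1]), array([-0. ,  0. ,  0.2]))
```

Descend in line with the bore, then look along with the wrist camera before threading.

Emit:
arm_command(linear=[[-3.3,-2,0],[0,0,40],[0,0,40],[0,0,32],[0,0,12],[0,0,3],[0,0,0],[0,0,0]], dr=[[0,0,0.2],[0,0,0],[0,0,0],[0,0,0],[0,0,0],[0,0,0],[0,0,0],[0,0,0]])

```text
clock: 16.4
position: [0.4083, -0.1672, 0.0549]
orientation: [0.991, -0.131, 0.002, 0.001]
ft_force: [1.1, -0.0, -2.6]
opening: 0.246
```

```bash
python3 - <<'E'
from h import *; import pickle
p,r,s=pose(); print(p.round(4),np.degrees(yaw_of(r)).round(2),s["ft_force"].round(1),s["opening"])
m=viewer.camera_model("wrist"); im=viewer.camera("wrist"); cv2.imwrite("pics/w4.png",im); pickle.dump(m,open("w4.pkl","wb"))
a=cv2.resize(im[0:300,120:400],None,fx=1.9,fy=1.9,interpolation=cv2.INTER_CUBIC)
ms=viewer.camera_model("scene"); sc=viewer.camera("scene"); cv2.imwrite("pics/s4.png",sc); u=w2pix(ms,[[.50,-.19,.04]])[0].astype(int); print(u)
b=crop(sc,u[0]-45,u[1]-95,u[0]+45,u[1]+95,3); b=cv2.resize(b,(270,570)); cv2.imwrite("pics/c5.png",np.hstack([a[:570],b]))
E
```

```text
[ 0.4083 -0.1672  0.0549] -15.11 [ 1.1 -0.  -2.6] 0.2457777292241939
[282 227]
```

View pics/c5.png

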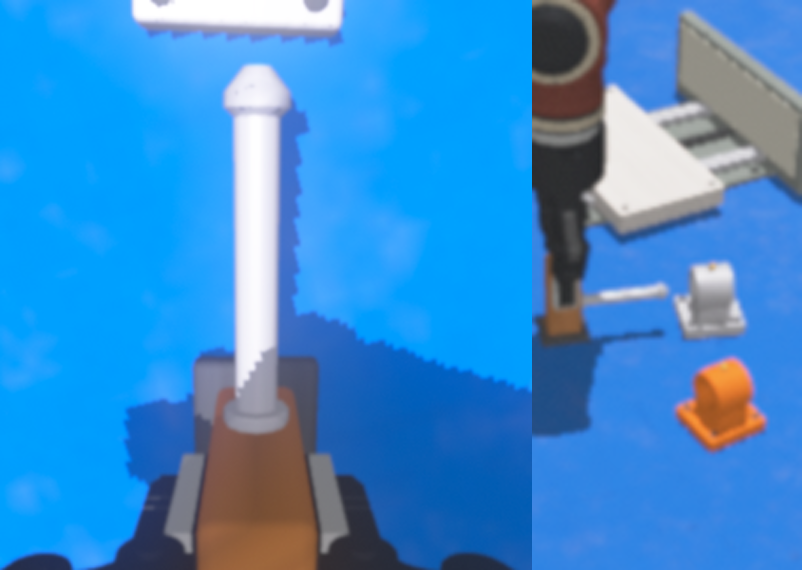

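```bash
python3 - <<'E'
from h import *; import pickle
p,r,s=pose(); print(p.round(4))
m=pickle.load(open("w4.pkl","rb")); g=lambda u,v,z: pix2w(m,120+u/1.9,v/1.9,z)
L,Rr=g(133,22,.012),g(342,32,.012); e=L-Rr; print(L,Rr,np.linalg.norm(e),np.degrees(np.arctan2(-e[0],e[1])))
a=np.radians(-17.5); h=np.array([np.cos(a),np.sin(a)]); c=((L+Rr)/2)[:2]+.028*h; print("centre",c)
T=g(257,66,.0385); print("tip",T, "pred",p[:2]+.095*np.array([np.cos(yaw_of(r)),np.sin(yaw_of(r))]))
bead=g(257,95,.0385+.0); print("bead",bead)
print(delta([*(c-.138*h),.0525],a),delta([*(c-.068*h),.0525],a))
E
```

```text
[ 0.4079 -0.167   0.0544]
[ 0.52019192 -0.16666539  0.012     ] [ 0.50469525 -0.21579579  0.012     ] 0.05151643500686234 -17.506275701179167
centre [ 0.53914766 -0.19965035]
tip [ 0.49959038 -0.19255492  0.0385    ] pred [ 0.49956918 -0.19171591]
bead [ 0.49404289 -0.19106601  0.0385    ]
(array([-2.6, -8.4,  1.9]), array([ 0.1, -0.2,  2.4])) (array([67.3, -5.5,  2.1]), array([ 0.1, -0.2,  2.4]))
```

Emit:
arm_command(linear=[[-2.6,-8.4,1],[0,0,0],[12,0,0],[12,0,0],[12,0,0],[12,0,0],[0,0,0],[0,0,0]], dr=[[0,0,2.4],[0,0,0],[0,0,0],[0,0,0],[0,0,0],[0,0,0],[0,0,0],[0,0,0]])

```text
clock: 17.3
position: [0.4519, -0.1719, 0.0516]
orientation: [0.988, -0.152, -0.0, 0.0]
ft_force: [-0.4, 0.5, -3.2]
opening: 0.248
```

```bash
python3 - <<'E'
from h import *; import pickle
p,r,s=pose(); print(p.round(4),np.degrees(yaw_of(r)).round(2),s["ft_force"].round(1),s["torque"].round(2))
m=viewer.camera_model("wrist"); im=viewer.camera("wrist"); cv2.imwrite("pics/w5.png",im); pickle.dump(m,open("w5.pkl","wb"))
cv2.imwrite("pics/c6.png",cv2.resize(im[0:300,120:400],None,fx=1.9,fy=1.9,interpolation=cv2.INTER_CUBIC))
E
```

```text
[ 0.4519 -0.1719  0.0516] -17.48 [-0.4  0.5 -3.2] [-0.02  0.02 -0.05]
```

View pics/c6.png

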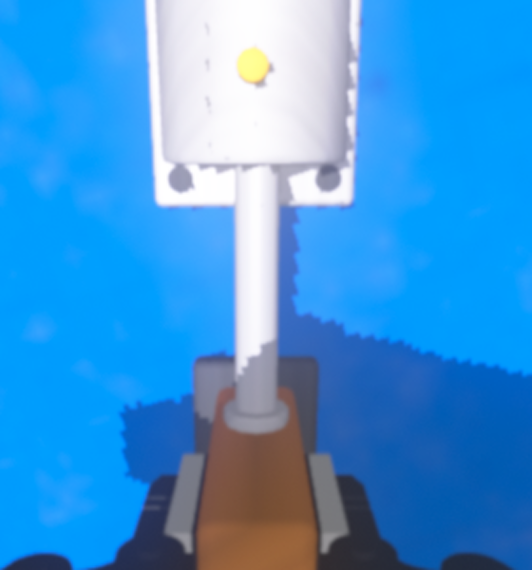

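Emit:
arm_command(linear=[[11,0,0],[11,0,0],[0,0,0],[0,0,-3],[0,0,-3],[0,0,-4],[0,0,-10],[0,0,0]], dr=[[0,0,0],[0,0,0],[0,0,0],[0,0,0],[0,0,0],[0,0,0],[0,0,0],[0,0,0]])

```text
clock: 18.15
position: [0.4737, -0.1788, 0.0729]
orientation: [0.988, -0.152, 0.001, 0.0]
ft_force: [1.2, -1.0, -3.6]
opening: 0.248
```

```bash
python3 - <<'E'
from h import *; import pickle
p,r,s=pose(); print(p.round(4),np.degrees(yaw_of(r)).round(2),s["ft_force"].round(1),s["torque"].round(2),s["opening"])
mt=viewer.camera_model("top"); fig=lambda u,v,z: pix2w(mt,110+u/2.85,105+v/2.85,z)
print("table0",np.mean([fig(*c,.032) for c in [(255,138),(447,130),(451,228),(257,235)]],0))
m=viewer.camera_model("wrist"); im=viewer.camera("wrist")
cv2.imwrite("pics/c7.png",im[0:300,120:400])
cv2.imwrite("pics/s5.png",viewer.camera("scene"))
E
```

```text
[ 0.4737 -0.1788  0.0729] -17.51 [ 1.2 -1.  -3.6] [0.03 0.09 0.06] 0.24810890709464814
table0 [0.5782605  0.06394697 0.032     ]
```

Emit:
arm_command(linear=[[0,0,-10],[0,0,0],[0,0,0]], dr=[[0,0,0],[0,0,0],[0,0,0]])

```text
clock: 18.55
position: [0.4732, -0.1786, 0.0819]
orientation: [0.988, -0.152, 0.001, 0.0]
ft_force: [0.2, -0.5, -5.5]
opening: 0.249
```

```bash
python3 - <<'E'
from h import *
p,r,s=pose(); print(p.round(4),np.degrees(yaw_of(r)).round(2),s["ft_force"].round(1),s["torque"].round(2),s["opening"])
m=viewer.camera_model("wrist"); im=viewer.camera("wrist"); ms=viewer.camera_model("scene"); sc=viewer.camera("scene")
a=cv2.resize(im[0:300,120:400],None,fx=1.6,fy=1.6); u=w2pix(ms,[[.52,-.19,.04]])[0].astype(int)
b=crop(sc,u[0]-50,u[1]-60,u[0]+50,u[1]+60,3)[:480]; b=np.vstack([b,np.zeros((480-len(b),300,3),np.uint8)]); cv2.imwrite("pics/c7.png",np.hstack([a,b]))
E
```

```text
[ 0.4732 -0.1786  0.0819] -17.51 [ 0.2 -0.5 -5.5] [0.04 0.14 0.02] 0.24919774261029226
```

View pics/c7.png

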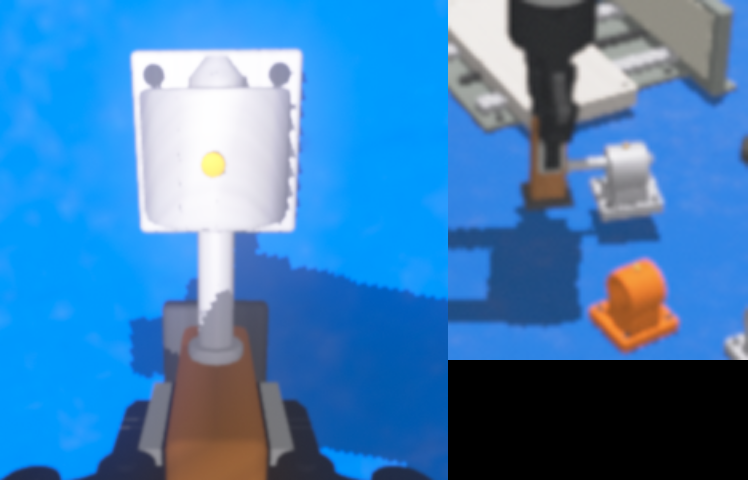

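Emit:
arm_command(linear=[[0,0,-20],[0,0,-30],[0,0,-20],[0,0,0],[0,0,0],[0,0,0],[0,0,0],[0,0,0]], dr=[[0,0,0],[0,0,0],[0,0,0],[0,0,-3],[0,0,-5],[0,0,-5],[0,0,-4],[0,0,-1.9]])

```text
clock: 19.45
position: [0.4726, -0.1782, 0.1508]
orientation: [1.0, 0.013, -0.0, -0.0]
ft_force: [-0.8, 0.0, -4.9]
opening: 0.243
```

Emit:
arm_command(linear=[[0,-10,0],[0,-20,0],[5,-30,0],[5,-30,0],[5,-30,0],[5,-30,0],[5,-30,0],[5,-30,0]], dr=[[0,0,0],[0,0,0],[0,0,0],[0,0,0],[0,0,0],[0,0,0],[0,0,0],[0,0,0]])

```text
clock: 20.25
position: [0.4973, 0.0342, 0.1511]
orientation: [1.0, 0.012, -0.0, -0.0]
ft_force: [1.5, -0.6, -4.9]
opening: 0.244
```

Emit:
arm_command(linear=[[5,-30,0],[0,-25,0],[0,-15,0],[0,-7,0],[0,0,0],[0,0,0]], dr=[[0,0,0],[0,0,0],[0,0,0],[0,0,0],[0,0,0],[0,0,0]])

```text
clock: 20.85
position: [0.5009, 0.1087, 0.1512]
orientation: [1.0, 0.012, -0.0, 0.0]
ft_force: [0.2, -0.5, -4.1]
opening: 0.248
```

```bash
python3 - <<'E'
from h import *
p,r,s=pose(); print(p.round(4),np.degrees(yaw_of(r)).round(2),s["ft_force"].round(1),s["torque"].round(2),s["opening"],s["clock"])
print(delta([.510,.110,.100],np.radians(1.4)))
E
```

```text
[0.5009 0.1087 0.1512] 1.35 [ 0.2 -0.5 -4.1] [-0.01  0.18 -0.01] 0.24757316904634252 20.85
(array([ 9.2, -1.1, 51.2]), array([ 0.,  0., -0.]))
```

Emit:
arm_command(linear=[[5,-1,20],[4,0,20],[0,0,11],[0,0,4],[0,0,4],[0,0,4],[0,0,3.5],[0,0,0]], dr=[[0,0,0],[0,0,0],[0,0,0],[0,0,0],[0,0,0],[0,0,0],[0,0,0],[0,0,0]])

```text
clock: 21.65
position: [0.5104, 0.1106, 0.0854]
orientation: [1.0, 0.012, 0.001, -0.0]
ft_force: [-0.5, -0.6, -2.0]
opening: 0.243
```

Emit:
arm_command(linear=[[0,0,0],[0,0,0]], dr=[[0,0,0],[0,0,0]])

```text
clock: 21.85
position: [0.5104, 0.1107, 0.0855]
orientation: [1.0, 0.012, 0.001, -0.0]
ft_force: [0.1, 0.2, -2.7]
opening: 0.242
```

```bash
python3 - <<'E'
from h import *
p,r,s=pose(); print(p.round(4),np.degrees(yaw_of(r)).round(2),s["ft_force"].round(1),s["torque"].round(2),s["opening"],s["clock"])
m=viewer.camera_model("wrist"); im=viewer.camera("wrist"); ms=viewer.camera_model("scene"); sc=viewer.camera("scene")
a=cv2.resize(im[0:300,100:420],None,fx=1.5,fy=1.5); u=w2pix(ms,[[.55,.11,.06]])[0].astype(int)
b=crop(sc,u[0]-50,u[1]-75,u[0]+50,u[1]+75,3)[:450]; cv2.imwrite("pics/c8.png",np.hstack([a,b]))
E
```

```text
[0.5104 0.1107 0.0855] 1.4 [ 0.1  0.2 -2.7] [-0.03  0.02 -0.01] 0.2424939105238545 21.85
```

View pics/c8.png

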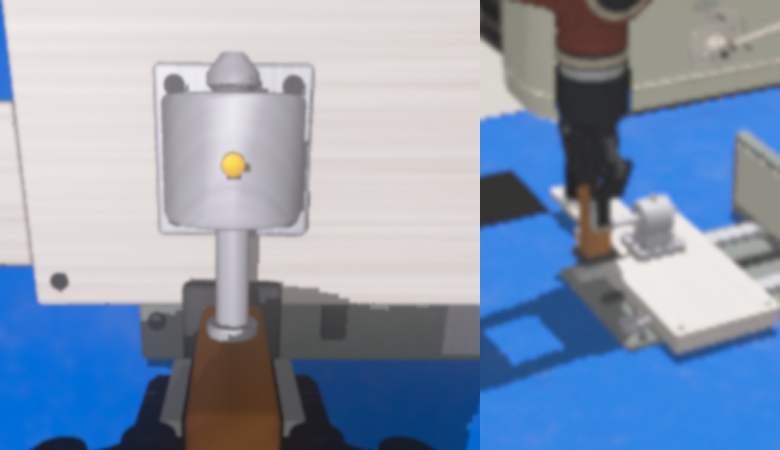

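Emit:
arm_command(linear=[[0,0,1],[-8,0,0],[-12,0,0],[-12,0,0],[-12,0,0],[-14,0,0],[-14,0,0],[0,0,0]], dr=[[0,0,0],[0,0,0],[0,0,0],[0,0,0],[0,0,0],[0,0,0],[0,0,0],[0,0,0]])

```text
clock: 22.75
position: [0.4354, 0.1089, 0.083]
orientation: [1.0, 0.012, -0.001, 0.0]
ft_force: [0.1, 0.5, -2.3]
opening: 0.247
```

Emit:
arm_command(linear=[[0,0,-20],[0,0,-40],[0,0,-40],[0,40,0],[0,44,0],[0,44,0],[0,44,0],[0,44,0]], dr=[[0,0,0],[0,0,0],[0,0,0],[0,0,1],[0,0,0],[0,0,0],[0,0,0],[0,0,0]])

```text
clock: 23.55
position: [0.4398, -0.1088, 0.1841]
orientation: [1.0, 0.003, 0.001, 0.0]
ft_force: [1.3, -0.6, -1.6]
opening: 0.24
```

Emit:
arm_command(linear=[[0,44,0],[0,44,0],[0,44,0],[0,44,0],[0,44,0],[0,43,0],[0,42,0],[0,0,0]], dr=[[0,0,0],[0,0,0],[0,0,0],[0,0,0],[0,0,0],[0,0,0],[0,0,0],[0,0,0]])

```text
clock: 24.35
position: [0.4414, -0.4167, 0.1836]
orientation: [1.0, 0.001, 0.0, 0.001]
ft_force: [0.9, 0.2, -2.6]
opening: 0.245
```

```bash
python3 - <<'E'
from h import *; import pickle
p,r,s=pose(); print(p.round(4),np.degrees(yaw_of(r)).round(2),s["ft_force"].round(1),s["opening"],s["clock"])
m=viewer.camera_model("wrist"); im=viewer.camera("wrist"); cv2.imwrite("pics/w9.png",im); pickle.dump(m,open("w9.pkl","wb"))
t=viewer.camera("top"); cv2.imwrite("pics/top9.png",t)
a=cv2.resize(im[0:300,100:420],None,fx=1.5,fy=1.5); b=cv2.resize(t[105:255,200:400],None,fx=1.6,fy=1.6); b=np.vstack([b,np.zeros((450-len(b),b.shape[1],3),np.uint8)])
cv2.imwrite("pics/c9.png",np.hstack([a,b]))
E
```

```text
[ 0.4414 -0.4167  0.1836] 0.14 [ 0.9  0.2 -2.6] 0.24537401155377567 24.35
```

View pics/c9.png

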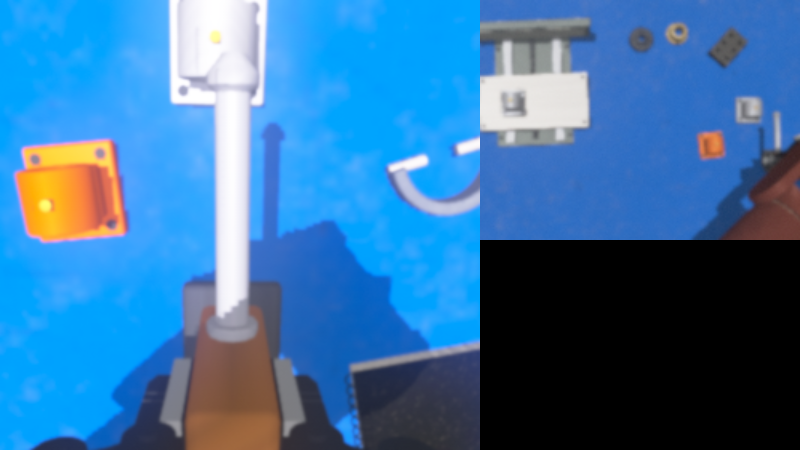

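```bash
python3 - <<'E'
from h import *; import pickle
m=pickle.load(open("w9.pkl","rb")); im=cv2.imread("pics/w9.png")
# robust: white foot mask, bottom row & side edges near the near edge
hsv=cv2.cvtColor(im,cv2.COLOR_BGR2HSV); w=(hsv[...,1]<90)&(hsv[...,2]>110)
cols=np.arange(100,420); pts=[]
for c in range(205,290):
    rows=np.where(w[:90,c])[0]
    if len(rows): pts.append((c,rows.max()))
print(pts[::4])
g=lambda u,v,z: pix2w(m,100+u/1.5,v/1.5,z)
L,Rr=g(171,103,.012),g(263,105,.012); e=L-Rr; print(L,Rr,np.linalg.norm(e),np.degrees(np.arctan2(-e[0],e[1])))
a=np.arctan2(-e[0],e[1]); h=np.array([np.cos(a),np.sin(a)]); c=((L+Rr)/2)[:2]+.028*h; print("centre",c)
E
```

```text
[(213, np.int64(56)), (217, np.int64(68)), (221, np.int64(69)), (225, np.int64(69)), (229, np.int64(69)), (233, np.int64(69)), (237, np.int64(69)), (241, np.int64(70)), (245, np.int64(89)), (249, np.int64(89)), (253, np.int64(89)), (257, np.int64(89)), (261, np.int64(89)), (265, np.int64(89)), (269, np.int64(70)), (273, np.int64(70)), (277, np.int64(25))]
[ 0.52792846 -0.3831692   0.012     ] [ 0.52704551 -0.43478362  0.012     ] 0.051621969563867005 -0.9800447116426411
centre [ 0.55548289 -0.40945533]
```

```bash
python3 - <<'E'
from h import *
p,r,s=pose(); print(p.round(4)); print(delta([.4175,-.4087,.0525],np.radians(-.5)))
E
```

```text
[ 0.4418 -0.4126  0.1833]
(array([-24.2,  -3.9, 130.8]), array([-0.1,  0. ,  0.8]))
```

Emit:
arm_command(linear=[[-24,-4,0],[0,0,0],[0,0,40],[0,0,40],[0,0,34],[0,0,12],[0,0,4.5],[0,0,0]], dr=[[0,0,0.7],[0,0,0],[0,0,0],[0,0,0],[0,0,0],[0,0,0],[0,0,0],[0,0,0]])

```text
clock: 25.25
position: [0.4189, -0.4085, 0.0543]
orientation: [1.0, -0.002, 0.001, 0.001]
ft_force: [-0.7, -0.7, -2.6]
opening: 0.247
```

Emit:
arm_command(linear=[[0,0,0],[0,0,0],[0,0,0]], dr=[[0,0,0],[0,0,0],[0,0,0]])

```text
clock: 25.55
position: [0.4188, -0.4091, 0.0549]
orientation: [1.0, -0.003, 0.001, 0.001]
ft_force: [-0.4, -0.4, -3.4]
opening: 0.247
```

```bash
python3 - <<'E'
from h import *; import pickle
p,r,s=pose(); print(p.round(4),np.degrees(yaw_of(r)).round(2),s["ft_force"].round(1))
m=viewer.camera_model("wrist"); im=viewer.camera("wrist"); cv2.imwrite("pics/w10.png",im); pickle.dump(m,open("w10.pkl","wb"))
hsv=cv2.cvtColor(im,cv2.COLOR_BGR2HSV); w=(hsv[...,1]<90)&(hsv[...,2]>110)
print([(c,int(np.where(w[:30,c])[0].max())) for c in range(180,330,6) if w[:30,c].any()])
e=[c for c in range(150,360) if w[5,c]]; print(e[0],e[-1])
for c in (e[0],e[-1]+1): print(pix2w(m,c,5,.012))
print("tip line", [ (np.where(w[v,200:320])[0].min()+200,np.where(w[v,200:320])[0].max()+200) for v in (50,80,110,140)])
E
```

```text
[ 0.4188 -0.4091  0.0549] -0.31 [-0.4 -0.4 -3.4]
[(198, 7), (204, 11), (210, 12), (216, 12), (222, 12), (228, 13), (234, 13), (240, 13), (246, 13), (252, 13), (258, 13), (264, 13), (270, 13), (276, 13), (282, 13), (288, 14), (294, 13), (300, 13), (306, 10)]
197 307
[ 0.5293401  -0.38331253  0.012     ]
[ 0.52914275 -0.43480968  0.012     ]
tip line [(np.int64(238), np.int64(271)), (np.int64(243), np.int64(266)), (np.int64(244), np.int64(266)), (np.int64(244), np.int64(265))]
```

Emit:
arm_command(linear=[[0,0,2],[12,0,0],[12,0,0],[12,0,0],[12,0,0],[12,0,0],[9,0,0],[0,0,0]], dr=[[0,0,0],[0,0,0],[0,0,0],[0,0,0],[0,0,0],[0,0,0],[0,0,0],[0,0,0]])

```text
clock: 26.4
position: [0.4885, -0.4086, 0.0514]
orientation: [1.0, -0.002, 0.0, 0.0]
ft_force: [-0.5, 0.2, -2.6]
opening: 0.245
```

```bash
python3 - <<'E'
from h import *; import pickle
p,r,s=pose(); print(p.round(4),np.degrees(yaw_of(r)).round(2),s["ft_force"].round(1),s["torque"].round(2))
im=viewer.camera("wrist"); cv2.imwrite("pics/w11.png",im)
h=cv2.cvtColor(im,cv2.COLOR_BGR2HSV); k=cv2.inRange(h,(18,90,120),(38,255,255)); print("oil cup px",np.round(cv2.moments(k[:150,200:310])["m10"]/max(1,cv2.moments(k[:150,200:310])["m00"])+200,1),np.round(cv2.moments(k[:150,200:310])["m01"]/max(1,cv2.moments(k[:150,200:310])["m00"]),1))
E
```

```text
[ 0.4885 -0.4086  0.0514] -0.24 [-0.5  0.2 -2.6] [-0.03  0.02 -0.03]
oil cup px 255.8 110.5
```

Emit:
arm_command(linear=[[0,0,-3],[0,0,-3],[0,0,-4],[0,0,-15],[0,0,-30],[0,0,-30],[0,0,-15],[0,0,0]], dr=[[0,0,0],[0,0,0],[0,0,0],[0,0,0],[0,0,0],[0,0,0],[0,0,0],[0,0,-1.6]])

```text
clock: 27.25
position: [0.4884, -0.4102, 0.1554]
orientation: [1.0, 0.012, 0.002, 0.003]
ft_force: [1.4, -0.3, -4.6]
opening: 0.247
```

Emit:
arm_command(linear=[[0,-10,0],[0,-20,0],[0,-30,0],[0,-35,0],[0,-35,0],[0,-35,0],[0,-35,0],[0,-35,0]], dr=[[0,0,0],[0,0,0],[0,0,0],[0,0,0],[0,0,0],[0,0,0],[0,0,0],[0,0,0]])

```text
clock: 28.05
position: [0.4798, -0.1709, 0.1483]
orientation: [1.0, 0.011, -0.002, -0.001]
ft_force: [0.3, -0.1, -5.2]
opening: 0.244
```

Emit:
arm_command(linear=[[0,-35,0],[0,-35,0],[0,-35,0],[0,-35,0],[0,-25,0],[0,-18,0],[0,-10,0],[0,0,0]], dr=[[0,0,0],[0,0,0],[0,0,0],[0,0,0],[0,0,0],[0,0,0],[0,0,0],[0,0,0]])

```text
clock: 28.85
position: [0.476, 0.0205, 0.1494]
orientation: [1.0, 0.012, -0.002, -0.0]
ft_force: [-0.5, 0.3, -5.4]
opening: 0.242
```

Emit:
arm_command(linear=[[0,0,0],[0,0,0]], dr=[[0,0,0],[0,0,0]])

```text
clock: 29.05
position: [0.4773, 0.0185, 0.1509]
orientation: [1.0, 0.011, -0.0, 0.0]
ft_force: [-0.3, -0.0, -5.7]
opening: 0.247
```

```bash
python3 - <<'E'
from h import *
p,r,s=pose(); print(p.round(4),np.degrees(yaw_of(r)).round(2),s["ft_force"].round(1),s["torque"].round(2),s["opening"],s["clock"])
print(delta([.511,.020,.100],np.radians(1.4)))
E
```

```text
[0.4773 0.0185 0.1509] 1.23 [-0.3 -0.  -5.7] [0.  0.2 0. ] 0.24690919000150804 29.05
(array([33.8, -0.8, 50.9]), array([ 0. ,  0. , -0.2]))
```

Emit:
arm_command(linear=[[12,0,0],[14,-0.5,0],[8,0,20],[0,0,20],[0,0,11],[0,0,4],[0,0,4],[0,0,0]], dr=[[0,0,0],[0,0,0],[0,0,0],[0,0,0],[0,0,0],[0,0,0],[0,0,0],[0,0,0]])

```text
clock: 29.85
position: [0.5116, 0.0203, 0.0926]
orientation: [1.0, 0.011, 0.0, 0.0]
ft_force: [0.2, 0.1, -5.7]
opening: 0.244
```

Emit:
arm_command(linear=[[0,0,4],[0,0,3.5],[0,0,0],[0,0,0]], dr=[[0,0,0],[0,0,0],[0,0,0],[0,0,0]])

```text
clock: 30.25
position: [0.5121, 0.0205, 0.0855]
orientation: [1.0, 0.011, 0.001, 0.0]
ft_force: [-0.3, -1.1, -3.3]
opening: 0.246
```

```bash
python3 - <<'E'
from h import *
p,r,s=pose(); print(p.round(4),np.degrees(yaw_of(r)).round(2),s["ft_force"].round(1),s["torque"].round(2),s["opening"],s["clock"])
im=viewer.camera("wrist"); cv2.imwrite("pics/w12.png",im)
E
```

```text
[0.5121 0.0205 0.0855] 1.29 [-0.3 -1.1 -3.3] [ 0.04 -0.02 -0.02] 0.2455195257841293 30.25
```

Emit:
arm_command(linear=[[0,0,1],[-8,0,0],[-12,0,0],[-12,0,0],[-12,0,0],[-14,0,0],[-14,0,0],[0,0,0]], dr=[[0,0,0],[0,0,0],[0,0,0],[0,0,0],[0,0,0],[0,0,0],[0,0,0],[0,0,0]])

```text
clock: 31.1
position: [0.4376, 0.019, 0.0832]
orientation: [1.0, 0.011, -0.001, -0.0]
ft_force: [0.6, 0.1, -2.9]
opening: 0.243
```

Emit:
arm_command(linear=[[0,0,-20],[0,0,-40],[0,0,-45],[0,0,-45],[0,0,0],[0,0,0],[0,0,0],[0,0,0]], dr=[[0,0,0],[0,0,0],[0,0,0],[0,0,0],[0,0,-8],[0,0,-8],[0,0,-8],[0,0,-8]])

```text
clock: 31.9
position: [0.4398, 0.0189, 0.234]
orientation: [0.957, 0.289, 0.0, 0.0]
ft_force: [0.6, -0.1, -2.1]
opening: 0.244
```

Emit:
arm_command(linear=[[0,0,0],[0,0,0],[0,0,0],[0,0,0],[0,0,0],[0,0,0],[0,0,0],[0,0,0]], dr=[[0,0,-8],[0,0,-8],[0,0,-8],[0,0,-8],[0,0,-8],[0,0,-8],[0,0,-8],[0,0,-8]])

```text
clock: 32.7
position: [0.4397, 0.0189, 0.2339]
orientation: [0.659, 0.753, 0.0, 0.0]
ft_force: [0.9, -0.2, -2.7]
opening: 0.244
```

Emit:
arm_command(linear=[[39.5,9,0],[39.5,9,0],[39.5,9,0],[39.5,9,0],[39.5,9,0],[39.5,9,0],[39.5,9,0],[39.5,9,0]], dr=[[0,0,0],[0,0,0],[0,0,0],[0,0,0],[0,0,0],[0,0,0],[0,0,0],[0,0,0]])

```text
clock: 33.5
position: [0.471, 0.3435, 0.2337]
orientation: [0.661, 0.751, 0.0, 0.0]
ft_force: [0.4, -0.7, -2.2]
opening: 0.242
```

Emit:
arm_command(linear=[[0,0,0],[0,0,0],[0,0,0]], dr=[[0,0,0],[0,0,0],[0,0,0]])

```text
clock: 33.8
position: [0.4709, 0.3409, 0.2335]
orientation: [0.661, 0.75, -0.0, 0.0]
ft_force: [-0.4, -0.6, -2.8]
opening: 0.245
```

```bash
python3 - <<'E'
from h import *
p,r,s=pose(); print(p.round(4),np.degrees(yaw_of(r)).round(2),s["ft_force"].round(1),s["opening"],s["clock"])
print(delta([.469,.343,.0525],np.radians(97.3)))
m=viewer.camera_model("wrist"); w=viewer.camera("wrist"); t=viewer.camera("top"); cv2.imwrite("pics/top13.png",t); cv2.imwrite("pics/w13.png",w)
cv2.imwrite("pics/c13.png",np.hstack([cv2.resize(t[100:260,130:400],None,fx=1.6,fy=1.6), cv2.resize(w,(341,256))]))
E
```

```text
[0.4709 0.3409 0.2335] 97.26 [-0.4 -0.6 -2.8] 0.244537799283315 33.8
(array([  2.4,  -1.5, 181. ]), array([-0.,  0., -0.]))
```

View pics/c13.png

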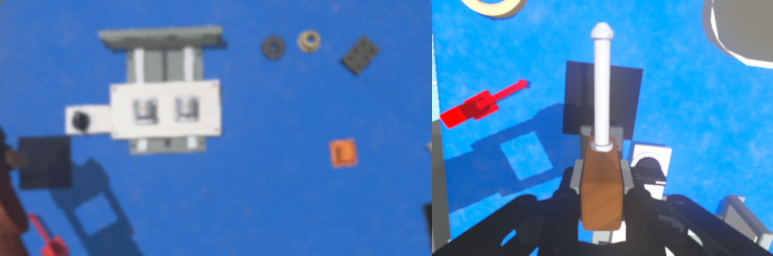

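Emit:
arm_command(linear=[[2.4,-1.5,20],[0,0,45],[0,0,45],[0,0,40],[0,0,20],[0,0,6],[0,0,3],[0,0,0]], dr=[[0,0,0],[0,0,0],[0,0,0],[0,0,0],[0,0,0],[0,0,0],[0,0,0],[0,0,0]])

```text
clock: 34.7
position: [0.4702, 0.3439, 0.0564]
orientation: [0.661, 0.75, 0.001, 0.0]
ft_force: [-0.0, 1.6, -2.2]
opening: 0.244
```

Emit:
arm_command(linear=[[0,0,0],[0,0,0],[0,0,0]], dr=[[0,0,0],[0,0,0],[0,0,0]])

```text
clock: 35.0
position: [0.4696, 0.344, 0.056]
orientation: [0.661, 0.751, 0.001, 0.0]
ft_force: [1.1, -0.4, -3.1]
opening: 0.241
```

Emit:
arm_command(linear=[[0,0,2],[0,0,1.5],[0,0,1],[0,0,0],[0,0,0]], dr=[[0,0,0],[0,0,0],[0,0,0],[0,0,0],[0,0,0]])

```text
clock: 35.5
position: [0.469, 0.3437, 0.051]
orientation: [0.661, 0.751, -0.0, -0.0]
ft_force: [-3.6, -2.3, 5.9]
opening: 0.246
```

Emit:
arm_command(linear=[[0,0,0],[0,0,0],[0,0,0],[0,0,0],[0,0,0],[0,0,-10],[0,0,-30],[0,0,-40]], dr=[[0,0,0],[0,0,0],[0,0,0],[0,0,0],[0,0,0],[0,0,0],[0,0,0],[0,0,0]], hand=0)

```text
clock: 36.3
position: [0.4675, 0.3428, 0.1294]
orientation: [0.661, 0.751, -0.002, -0.001]
ft_force: [0.3, 0.2, -0.8]
opening: 0.995
```

Emit:
arm_command(linear=[[0,0,-40],[0,0,-40],[0,0,-10],[0,0,0],[0,0,0],[0,0,0],[0,0,0],[0,0,0]], dr=[[0,0,0],[0,0,0],[0,0,-7],[0,0,-7],[0,0,-7],[0,0,-7],[0,0,-7],[0,0,-7]])

```text
clock: 37.1
position: [0.4691, 0.3437, 0.2212]
orientation: [0.345, 0.938, 0.0, 0.0]
ft_force: [-0.3, -0.3, -0.1]
opening: 1.002
```

Emit:
arm_command(linear=[[0,0,0],[0,0,0],[0,0,0],[0,0,0],[0,0,0],[0,0,0],[0,0,0],[0,0,0]], dr=[[0,0,-7],[0,0,-7],[0,0,-7],[0,0,-7],[0,0,-7],[0,0,-7],[0,0,0],[0,0,0]])

```text
clock: 37.9
position: [0.4691, 0.3437, 0.2209]
orientation: [-0.01, 1.0, 0.0, 0.0]
ft_force: [-0.3, -0.7, -0.3]
opening: 1.0
```

```bash
python3 - <<'E'
from h import *; import pickle
p,r,s=pose(); print(p.round(4),np.degrees(yaw_of(r)).round(2),s["ft_force"].round(1),s["opening"],s["clock"],s["joint_pos"].round(2))
print(delta([.556,.2525,.056],np.radians(181.4)))
m=viewer.camera_model("wrist"); w=viewer.camera("wrist"); cv2.imwrite("pics/w14.png",w); pickle.dump(m,open("w14.pkl","wb"))
t=viewer.camera("top"); cv2.imwrite("pics/top14.png",t)
E
```

```text
[0.4691 0.3437 0.2209] -178.85 [-0.3 -0.7 -0.3] 1.0001108203091744 37.9 [ 0.5  -0.04  1.74 -0.    1.44 -1.09]
(array([-85. , -93. , 164.9]), array([ 0. ,  0. , -0.3]))
```

Emit:
arm_command(linear=[[-43,-46,0],[-42,-47,0],[0,0,0],[0,0,45],[0,0,45],[0,0,45],[0,0,25],[0,0,5]], dr=[[0,0,0],[0,0,0],[0,0,0],[0,0,0],[0,0,0],[0,0,0],[0,0,0],[0,0,0]])

```text
clock: 38.8
position: [0.5346, 0.2707, 0.0507]
orientation: [-0.011, 1.0, -0.001, -0.004]
ft_force: [-0.3, 0.1, 0.4]
opening: 0.999
```

Emit:
arm_command(linear=[[0,0,0],[0,0,0],[0,0,0],[0,0,0],[0,0,0],[0,0,0],[0,0,0],[0,0,0]], dr=[[0,0,0],[0,0,0],[0,0,0],[0,0,0],[0,0,0],[0,0,0],[0,0,0],[0,0,0]], hand=1, force=30)

```text
clock: 39.6
position: [0.5456, 0.2616, 0.0608]
orientation: [-0.011, 1.0, -0.01, 0.007]
ft_force: [10.3, -37.7, 10.0]
opening: 0.182
```

```bash
python3 - <<'E'
from h import *
p,r,s=pose(); print(p.round(4),np.degrees(yaw_of(r)).round(2),s["opening"],s["ft_force"].round(1),s["torque"].round(2),s["joint_pos"].round(2))
yaw=yaw_of(r); u=np.radians(1.4); st=6.5
for k in range(5):
    out=[]
    for i in range(8):
        d=0.02*np.radians(st)*np.array([np.cos(u),np.sin(u),0]); out.append((down(yaw).inv().apply(d)*1000).round(1).tolist()); yaw-=np.radians(st)
    print(out,np.degrees(yaw).round(1))
E
```

```text
[0.5456 0.2616 0.0608] -178.76 0.1823109122369493 [ 10.3 -37.7  10. ] [-5.99 -1.64 -0.52] [ 0.33  0.18  1.79 -0.02  1.16 -1.25]
[[-2.3, 0.0, 0.0], [-2.3, 0.3, 0.0], [-2.2, 0.5, 0.0], [-2.1, 0.8, 0.0], [-2.0, 1.0, 0.0], [-1.9, 1.2, 0.0], [-1.8, 1.4, 0.0], [-1.6, 1.6, 0.0]] -230.8
[[-1.4, 1.8, 0.0], [-1.2, 1.9, 0.0], [-1.0, 2.1, 0.0], [-0.7, 2.2, 0.0], [-0.5, 2.2, 0.0], [-0.2, 2.3, 0.0], [0.0, 2.3, 0.0], [0.3, 2.2, 0.0]] -282.8
[[0.6, 2.2, 0.0], [0.8, 2.1, 0.0], [1.0, 2.0, 0.0], [1.3, 1.9, 0.0], [1.5, 1.7, 0.0], [1.7, 1.6, 0.0], [1.8, 1.4, 0.0], [2.0, 1.1, 0.0]] -334.8
[[2.1, 0.9, 0.0], [2.2, 0.7, 0.0], [2.2, 0.4, 0.0], [2.3, 0.2, 0.0], [2.3, -0.1, 0.0], [2.2, -0.3, 0.0], [2.2, -0.6, 0.0], [2.1, -0.8, 0.0]] -386.8
[[2.0, -1.1, 0.0], [1.9, -1.3, 0.0], [1.7, -1.5, 0.0], [1.5, -1.7, 0.0], [1.3, -1.8, 0.0], [1.1, -2.0, 0.0], [0.9, -2.1, 0.0], [0.6, -2.2, 0.0]] -438.8
```

Emit:
arm_command(linear=[[0,0,0],[0,0,0],[0,0,0],[0,0,0],[-7,-6,-1],[-7,-6,-1],[-7,-6,-1],[0,0,0]], dr=[[0,0,0],[0,0,0],[0,0,0],[0,0,0],[0,0,0],[0,0,0],[0,0,0],[0,0,0]], hand=0)

```text
clock: 40.4
position: [0.5609, 0.2531, 0.0587]
orientation: [-0.011, 1.0, 0.0, 0.001]
ft_force: [0.4, -0.0, -0.3]
opening: 1.002
```

Emit:
arm_command(linear=[[0,0,0],[0,0,0],[0,0,0]], dr=[[0,0,0],[0,0,0],[0,0,0]])

```text
clock: 40.7
position: [0.5592, 0.254, 0.0581]
orientation: [-0.011, 1.0, -0.0, -0.0]
ft_force: [-0.5, 0.1, 0.3]
opening: 1.001
```

```bash
python3 - <<'E'
from h import *
p,r,s=pose(); print(p.round(4),np.degrees(yaw_of(r)).round(2),s["opening"],s["ft_force"].round(1),s["torque"].round(2))
print(delta([.556,.2525,.056],np.radians(181.4)))
E
```

```text
[0.5592 0.254  0.0581] -178.7 1.000735891424119 [-0.5  0.1  0.3] [-0.03 -0.01 -0.01]
(array([ 3.3, -1.4,  2.1]), array([-0. , -0. , -0.1]))
```

Emit:
arm_command(linear=[[3,-1,2],[0,0,0],[0,0,0]], dr=[[0,0,0],[0,0,0],[0,0,0]])

```text
clock: 41.0
position: [0.5562, 0.2528, 0.0561]
orientation: [-0.011, 1.0, -0.0, -0.0]
ft_force: [0.1, 0.5, 0.0]
opening: 0.997
```

Emit:
arm_command(linear=[[0,0,0],[0,0,0],[0,0,0],[0,0,0],[0,0,0],[0,0,0],[0,0,0],[0,0,0]], dr=[[0,0,0],[0,0,0],[0,0,0],[0,0,0],[0,0,0],[0,0,0],[0,0,0],[0,0,0]], hand=1, force=30)

```text
clock: 41.8
position: [0.5549, 0.2572, 0.0574]
orientation: [-0.011, 1.0, 0.004, -0.002]
ft_force: [-7.9, 12.7, 5.4]
opening: 0.252
```

```bash
python3 - <<'E'
from h import *
p,r,s=pose(); print(p.round(4),np.degrees(yaw_of(r)).round(2),s["opening"],s["ft_force"].round(1),s["torque"].round(2),s["clock"])
E
```

```text
[0.5549 0.2572 0.0574] -178.73 0.25193398335135325 [-7.9 12.7  5.4] [ 2.13  1.26 -0.07] 41.8
```

Emit:
arm_command(linear=[[0,0,0],[0,0,0],[0,0,0],[0,0,0],[0,0,-15],[0,0,-40],[0,0,-40],[0,0,-20]], dr=[[0,0,0],[0,0,0],[0,0,0],[0,0,0],[0,0,0],[0,0,0],[0,0,0],[0,0,0]], hand=0)

```text
clock: 42.6
position: [0.5587, 0.2532, 0.1773]
orientation: [-0.011, 1.0, 0.001, 0.004]
ft_force: [0.5, 0.0, 1.4]
opening: 0.999
```

Emit:
arm_command(linear=[[0,0,0],[0,0,0],[0,0,0]], dr=[[0,0,0],[0,0,0],[0,0,0]])

```text
clock: 42.9
position: [0.5556, 0.2524, 0.1696]
orientation: [-0.011, 1.0, -0.0, -0.001]
ft_force: [0.0, -0.4, -0.2]
opening: 1.0
```

```bash
python3 - <<'E'
from h import *; import pickle
p,r,s=pose(); print(p.round(4),np.degrees(yaw_of(r)).round(2),s["opening"],s["ft_force"].round(1),s["clock"])
m=viewer.camera_model("wrist"); im=viewer.camera("wrist"); cv2.imwrite("pics/w15.png",im); pickle.dump(m,open("w15.pkl","wb"))
cv2.imwrite("pics/top15.png",viewer.camera("top"))
u,v=w2pix(m,[[.556,.2525,.077]])[0].astype(int); print(u,v)
g=cv2.cvtColor(im,cv2.COLOR_BGR2GRAY); q=g[v-60:v+60,u-80:u+80]; q=cv2.resize(q,(80,40),interpolation=cv2.INTER_AREA)
for row in q: print("".join("#@%*+=-:. "[min(9,int(x)//26)] for x in row))
E
```

```text
[0.5556 0.2524 0.1696] -178.72 0.9997788826767832 [ 0.  -0.4 -0.2] 42.9
255 199
%%%%%%%%%%%%%%%%%%%%%%%%%%%%%%%%%%%%%%%%%%%%%%%%%%%%%%%%%%%@@@@@@%%%%%@@@@@@@@@@
***%%%%%%%%%%%%%%%%%%%%%%%%%%%%%%%%%%%%%%%%%%**%%%%%%%%%%%%@@@@@%%%%%%%%%%%%%%%%
+**%%%%%%%%%%%%%%%%%%%%%%%%%%%%%%%%%%%%%%%%%*++*%%%%%%%%%%%%%%%*+++*************
+**%%%%%%%%%%%%%%%%%%%%%%%%%%%%%%%%%%%%%%%%%%***%%%%%%%%%%%%%%%*++++++++++++++++
+***%%%%%%%%%%%%%%%%%%%%%%%%%%%%%%%%%%%%%%%%%%%%%%%%%%%%%%%%%%%*++++++++++++++++
+***%%%%%%%%%%%%%%%%%%%%%%%%%%%%%%%%%%%%%%%%%%%%%%%%%%%%%%%%%%%*++++++++++++++++
+*********%%%%%***%%%%%%%%%%%%%%%%%%%%%%%%%%%%%%%%%%%%%%%%*****+++++++++++++++++
++********************************************************++++++++++++++++++++++
++++++++++++++++++++++++++++++++++++++-:=+++++++++++++++++++++++++++++++++++++++
++=============================++++++==-=++++++++========----=++++++++++++++++++
++===========================++++++++++++++++++=::-======.   :++++++++++++++++++
++==========================++++++++*%%%%%%**+=:.  ...       :++++++++++++++++++
-==========================++++++*%%%%%%%%%%%%%=
[... 1519 characters left out ...]
++++*=.=*%%*++++++++++++++===+++++++++++++++++++++++
  .=+++++++++++++++++++++++++++++++*%**+++++++++++++++++++++++++++++++++++++++++
  .=++++++++++++++++++++++++++++++++++++++++++++++++++++++++++++++++++++++++++++
  .-++++++++++++++++++++++++++++++++++++++++++++++++++++++++++++++++++++++++++++
  .-++++++++++++++++++++++++++++++++++++++++++++++++++++++++++++++++++++++++++++
  .-++++++++++++++++++++++++++++++++++++++++++++++++++++++++++++++++++++++++++++
  .:=+++++++++++++++++++++++++++++++++++++++++++++++++++++++++++++++++++++++++++
  .:=+++++++++++++++++++++++++++++++++++++++++++++++++++++++++++++++++++++++++++
   :=+++++++++++++++++++++++++++++++++++++++++++++++++++++++++++++++++++++++++++
```

```bash
python3 - <<'E'
from h import *; import pickle
m=pickle.load(open("w15.pkl","rb")); im=cv2.imread("pics/w15.png")
g=cv2.cvtColor(im,cv2.COLOR_BGR2GRAY); x0,y0=175,139
w=(g[y0:y0+120,x0:x0+160]>150).astype(np.uint8); n,l,st,ce=cv2.connectedComponentsWithStats(w)
for j in range(1,n):
    if 20<st[j,4]<400:
        ys,xs=np.where(l==j); e=np.linalg.eigh(np.cov(xs,ys))[1][:,1]; a=ce[j]+[x0,y0]; e=e*np.sign(e[1])
        A,B=pix2w(m,*(a-6*e),.077),pix2w(m,*(a+6*e),.077); d=B-A; print("mark",st[j],a,((A+B)/2).round(4),np.degrees(np.arctan2(d[1],d[0])).round(1))
C=np.array([.5553,.2522])
for q in (30,35,38,42): 
    q=np.radians(q); k=C+.02*q*np.array([1,.024]); t=[*(k+.010*np.array([np.cos(.0244-q),np.sin(.0244-q)])),.077]; print(np.degrees(q),k.round(4),"mark pred px",w2pix(m,[t])[0].round(1))
E
```

```text
mark [67 80 12 17 71] [247.43661972 226.61971831] [0.5768 0.2475 0.077 ] -30.4
29.999999999999996 [0.5658 0.2525] mark pred px [247.8 223.7]
35.0 [0.5675 0.2525] mark pred px [246.7 225.3]
38.0 [0.5686 0.2525] mark pred px [246.2 226.3]
42.0 [0.57   0.2526] mark pred px [245.4 227.5]
```

Emit:
arm_command(linear=[[-11,0,0],[0,0,0],[0,0,0],[0,0,0],[0,0,0],[0,0,0],[0,0,0],[0,0,0]], dr=[[0,0,0],[0,0,6.6],[0,0,6.6],[0,0,6.6],[0,0,6.6],[0,0,6.6],[0,0,0],[0,0,0]])

```text
clock: 43.8
position: [0.5678, 0.2529, 0.1707]
orientation: [0.272, 0.962, -0.0, -0.0]
ft_force: [-0.4, 0.1, -0.4]
opening: 0.998
```

```bash
python3 - <<'E'
from h import *
p,r,s=pose(); print(p.round(4),np.degrees(yaw_of(r)).round(2)); print(delta([.567,.2525,.056],np.radians(148.5)))
E
```

```text
[0.5678 0.2529 0.1707] 148.42
(array([  0.4,  -0.7, 114.7]), array([-0. , -0. , -0.1]))
```

Emit:
arm_command(linear=[[0,-0.7,30],[0,0,40],[0,0,30],[0,0,12],[0,0,2.5],[0,0,0],[0,0,0],[0,0,0]], dr=[[0,0,0],[0,0,0],[0,0,0],[0,0,0],[0,0,0],[0,0,0],[0,0,0],[0,0,0]])

```text
clock: 44.6
position: [0.5686, 0.2529, 0.059]
orientation: [0.273, 0.962, 0.001, 0.001]
ft_force: [0.5, 0.3, 0.7]
opening: 1.004
```

Emit:
arm_command(linear=[[0,0,0],[0,0,0],[0,0,0],[0,0,0],[0,0,0],[0,0,0],[0,0,0],[0,0,0]], dr=[[0,0,0],[0,0,0],[0,0,0],[0,0,0],[0,0,0],[0,0,0],[0,0,0],[0,0,0]], hand=1, force=30)

```text
clock: 45.4
position: [0.5679, 0.2532, 0.057]
orientation: [0.273, 0.962, 0.001, 0.001]
ft_force: [4.2, 3.8, -2.2]
opening: 0.156
```

```bash
python3 - <<'E'
from h import *
p,r,s=pose(); print(p.round(4),np.degrees(yaw_of(r)).round(2),s["opening"],s["ft_force"].round(1),s["torque"].round(2),s["joint_pos"].round(2))
yaw=np.radians(148.4); u=np.radians(1.4)
for st,n in ((6.5,8),)*3+((6.5,6),):
    out=[]
    for i in range(n):
        d=0.02*np.radians(st)*np.array([np.cos(u),np.sin(u),0]); out.append((down(yaw).inv().apply(d)*1000).round(1).tolist()); yaw-=np.radians(st)
    print(out,np.degrees(yaw).round(1))
E
```

```text
[0.5679 0.2532 0.057 ] 148.3 0.15610014527692476 [ 4.2  3.8 -2.2] [ 0.62 -0.6   0.13] [ 0.3   0.22  1.75  0.    1.17 -0.72]
[[-1.9, 1.2, 0.0], [-1.8, 1.4, 0.0], [-1.6, 1.6, 0.0], [-1.4, 1.8, 0.0], [-1.2, 1.9, 0.0], [-0.9, 2.1, 0.0], [-0.7, 2.2, 0.0], [-0.5, 2.2, 0.0]] 96.4
[[-0.2, 2.3, 0.0], [0.1, 2.3, 0.0], [0.3, 2.2, 0.0], [0.6, 2.2, 0.0], [0.8, 2.1, 0.0], [1.0, 2.0, 0.0], [1.3, 1.9, 0.0], [1.5, 1.7, 0.0]] 44.4
[[1.7, 1.5, 0.0], [1.8, 1.3, 0.0], [2.0, 1.1, 0.0], [2.1, 0.9, 0.0], [2.2, 0.7, 0.0], [2.2, 0.4, 0.0], [2.3, 0.2, 0.0], [2.3, -0.1, 0.0]] -7.6
[[2.2, -0.4, 0.0], [2.2, -0.6, 0.0], [2.1, -0.8, 0.0], [2.0, -1.1, 0.0], [1.9, -1.3, 0.0], [1.7, -1.5, 0.0]] -46.6
```

Emit:
arm_command(linear=[[-1.9,1.2,0],[-1.8,1.4,0],[-1.6,1.6,0],[-1.4,1.8,0],[-1.2,1.9,0],[-0.9,2.1,0],[-0.7,2.2,0],[-0.5,2.2,0]], dr=[[0,0,6.5],[0,0,6.5],[0,0,6.5],[0,0,6.5],[0,0,6.5],[0,0,6.5],[0,0,6.5],[0,0,6.5]])

```text
clock: 46.2
position: [0.5862, 0.2538, 0.057]
orientation: [0.669, 0.743, 0.002, 0.0]
ft_force: [4.5, 5.8, -2.2]
opening: 0.159
```

Emit:
arm_command(linear=[[-0.2,2.3,0],[0.1,2.3,0],[0.3,2.2,0],[0.6,2.2,0],[0.8,2.1,0],[1.0,2.0,0],[1.3,1.9,0],[1.5,1.7,0]], dr=[[0,0,6.5],[0,0,6.5],[0,0,6.5],[0,0,6.5],[0,0,6.5],[0,0,6.5],[0,0,6.5],[0,0,6.5]])

```text
clock: 47.0
position: [0.6046, 0.2541, 0.057]
orientation: [0.927, 0.375, 0.002, -0.0]
ft_force: [5.7, 4.4, -2.7]
opening: 0.16
```

```bash
python3 - <<'E'
from h import *
p,r,s=pose(); print(p.round(4),np.degrees(yaw_of(r)).round(2),s["opening"],s["ft_force"].round(1),s["torque"].round(2),s["joint_pos"].round(2))
E
```

```text
[0.6046 0.2541 0.057 ] 44.06 0.16023564360388126 [ 5.7  4.4 -2.7] [ 0.72 -0.69  0.27] [0.28 0.29 1.67 0.   1.18 1.09]
```

Emit:
arm_command(linear=[[1.7,1.5,0],[1.8,1.3,0],[2.0,1.1,0],[2.1,0.9,0],[2.2,0.7,0],[2.2,0.4,0],[2.3,0.2,0],[2.3,-0.1,0]], dr=[[0,0,6.5],[0,0,6.5],[0,0,6.5],[0,0,6.5],[0,0,6.5],[0,0,6.5],[0,0,6.5],[0,0,6.5]])

```text
clock: 47.8
position: [0.6229, 0.2543, 0.057]
orientation: [0.998, -0.069, 0.001, -0.001]
ft_force: [5.0, 3.3, -2.0]
opening: 0.159
```

Emit:
arm_command(linear=[[2.2,-0.4,0],[2.2,-0.6,0],[2.1,-0.8,0],[2.0,-1.1,0],[1.9,-1.3,0],[1.7,-1.5,0],[0,0,0],[0,0,0]], dr=[[0,0,6.5],[0,0,6.5],[0,0,6.5],[0,0,6.5],[0,0,6.5],[0,0,6.5],[0,0,0],[0,0,0]])

```text
clock: 48.6
position: [0.6365, 0.2544, 0.057]
orientation: [0.918, -0.397, 0.001, -0.001]
ft_force: [4.9, 3.3, -3.1]
opening: 0.162
```

```bash
python3 - <<'E'
from h import *
p,r,s=pose(); print(p.round(4),np.degrees(yaw_of(r)).round(2),s["opening"],s["ft_force"].round(1),s["torque"].round(2),s["joint_pos"].round(2))
E
```

```text
[0.6365 0.2544 0.057 ] -46.72 0.1615670120018515 [ 4.9  3.3 -3.1] [ 0.49 -0.8   0.  ] [0.27 0.35 1.59 0.   1.2  2.66]
```

Emit:
arm_command(linear=[[0.5,-0.5,0],[0,0,0],[0,0,0],[0,0,0]], dr=[[0,0,3],[0,0,0],[0,0,0],[0,0,0]])

```text
clock: 49.0
position: [0.6372, 0.2544, 0.0571]
orientation: [0.908, -0.42, 0.001, -0.001]
ft_force: [5.4, 2.7, -3.0]
opening: 0.164
```

```bash
python3 - <<'E'
from h import *
p,r,s=pose(); print(p.round(4),np.degrees(yaw_of(r)).round(2),s["opening"],s["ft_force"].round(1),s["torque"].round(2),s["joint_pos"].round(2))
E
```

```text
[0.6372 0.2544 0.0571] -49.62 0.1642177170617216 [ 5.4  2.7 -3. ] [ 0.55 -0.82  0.48] [ 0.27  0.35  1.59 -0.    1.2   2.71]
```

Emit:
arm_command(linear=[[0,0,0],[0,0,0],[0,0,0],[0,0,0]], dr=[[0,0,3],[0,0,0],[0,0,0],[0,0,0]])

```text
clock: 49.4
position: [0.6375, 0.2544, 0.0571]
orientation: [0.897, -0.442, 0.002, -0.001]
ft_force: [5.6, 3.0, -2.6]
opening: 0.161
```

```bash
python3 - <<'E'
from h import *
p,r,s=pose(); print(p.round(4),np.degrees(yaw_of(r)).round(2),s["opening"],s["ft_force"].round(1),s["torque"].round(2))
E
```

```text
[0.6375 0.2544 0.0571] -52.46 0.16081804754759152 [ 5.6  3.  -2.6] [ 0.48 -0.94  1.27]
```

Emit:
arm_command(linear=[[0,0,0],[0,0,0],[0,0,0],[0,0,0],[0,0,-15],[0,0,-40],[0,0,-45],[0,0,-45]], dr=[[0,0,0],[0,0,0],[0,0,0],[0,0,0],[0,0,0],[0,0,0],[0,0,0],[0,0,0]], hand=0)

```text
clock: 50.2
position: [0.6358, 0.2538, 0.2044]
orientation: [0.896, -0.444, 0.0, -0.0]
ft_force: [0.6, 0.5, -0.2]
opening: 0.999
```

Emit:
arm_command(linear=[[0,0,-45],[0,0,-40],[20,35,0],[20,35,0],[20,35,0],[20,35,0],[20,35,0],[20,35,0]], dr=[[0,0,0],[0,0,0],[0,0,0],[0,0,0],[0,0,0],[0,0,0],[0,0,0],[0,0,0]])

```text
clock: 51.0
position: [0.5407, 0.0299, 0.2883]
orientation: [0.896, -0.444, 0.001, -0.0]
ft_force: [0.3, 0.0, -0.0]
opening: 0.997
```

Emit:
arm_command(linear=[[20,35,0],[20,35,0],[20,35,0],[20,35,0],[20,35,0],[20,35,0],[0,0,0],[0,0,0]], dr=[[0,0,0],[0,0,0],[0,0,0],[0,0,0],[0,0,0],[0,0,0],[0,0,0],[0,0,0]])

```text
clock: 51.8
position: [0.447, -0.192, 0.2879]
orientation: [0.896, -0.445, 0.001, -0.0]
ft_force: [0.0, 0.3, -0.4]
opening: 1.0
```

```bash
python3 - <<'E'
from h import *
p,r,s=pose(); print(p.round(4),s["ft_force"].round(1),s["opening"],s["clock"],s["joint_pos"].round(2))
t=viewer.camera("top"); sc=viewer.camera("scene"); cv2.imwrite("pics/top20.png",t); cv2.imwrite("pics/s20.png",sc)
cv2.imwrite("pics/c20.png",np.hstack([cv2.resize(t[95:275,110:300],None,fx=2.1,fy=2.1,interpolation=cv2.INTER_CUBIC)[:378], cv2.resize(sc[100:250,150:342],None,fx=2.08,fy=2.52)[:378]]))
m=viewer.camera_model("top")
for n,P in (("table far",[.658,.069,.032]),("mat",[.4695,.343,.003])): print(n,w2pix(m,[P])[0].round(1))
E
```

```text
[ 0.447  -0.192   0.2879] [ 0.   0.3 -0.4] 1.0003351439961308 51.8 [-0.56 -0.31  1.86  0.    1.59  1.93]
table far [231.9 146.6]
mat [156.9 201.5]
```

View pics/c20.png

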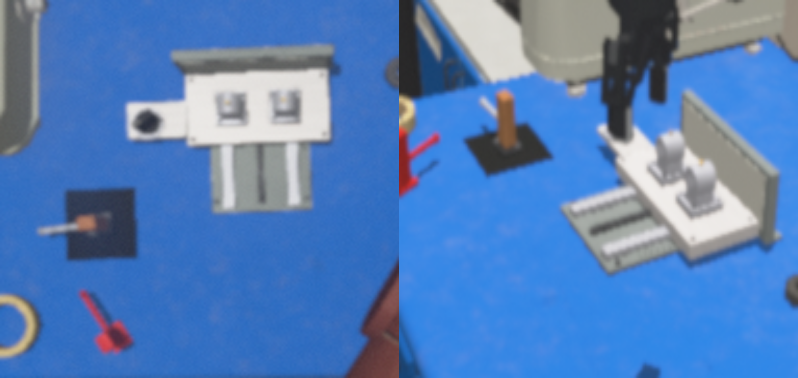

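```bash
python3 -c "
from h import *
m=viewer.camera_model('top'); C=[pix2w(m,110+u/2.1,95+v/2.1,.032) for u,v in ((187,72),(328,67),(330,143),(188,146))]; print(np.mean(C,0).round(4))
print(robot.job_done())"
```

```text
[0.6604 0.0654 0.032 ]
the job is handed in; nothing more can be done
None
```

The job is handed in at about 52 s on the robot's clock; no verdict was given.

**What was done**
- The table was wound out to the near stop with the knob.
- I could see only two steel bearing blocks on the bench. Both were carried over on the pick-up tool's prong, without the fingers coming near them, and stood on the table.
- The tool was put back on its mat and the table wound in to the far stop. The orange block and the red tool were left alone.

**One slip:** my first grip on the knob for winding in was about 18 mm off. Some rows of that move had been cut short. Closing there pushed sideways with about 38 N and turned the knob by about 33° (roughly 12 mm of travel). Both blocks were already on the table by then. I opened the gripper, measured the knob again, took a clean grip and finished winding in.

**Last checks**
- **Table:** the knob's torque rose to 1.27 N m at the stop. The last picture puts the table's centre at x = 0.660 m, against about 0.658 m expected for the far stop. That is within the calibration error.
- **Blocks:** both stand upright on the table, clear of its edges, with their bores towards the panel.
- **Tool:** it stands upright near the middle of its mat.
- **Gripper:** it was open and touching nothing at hand-in.
- **Gear, bush and drilled block:** they were undisturbed in the picture taken after both blocks were placed. I did not check all three again at the end, but the arm never went near them.

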